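Put the cast boulders away

TASK

Put the cast boulders away in the drawer unit: pull its drawer well open, turn the jug so that its spout faces into the drawer and tip its boulders out over the spout, and put the loose boulders in as well. Finish with the jug standing upright on its cork mat and the drawer pushed fully home with every boulder in it. Do not tip the jug anywhere but over the open drawer or over any side but its spout, and leave the cottage, the glue bottle and the paint jar alone.

Things in the scene. Friction and masses are not known exactly. Their poses are not given: they have to be found in the camera images.
- unit_drawer0 (a joint): the unit's only drawer: 0 = fully home, grows to 0.18 m as it is pulled straight out of the unit's front; about 1 N of friction, stays where it is left
- unit_drawer0_handle (a point): middle of the drawer's handle, a level steel bar 11 mm thick and 110 mm long, standing 35 mm out from the drawer's front (29 mm clear behind it), 67 mm above the bench, 38 mm below the unit's top. Its x axis points into the unit (pull open along -x, towards the robot), y along the bar, z up. Moves with the drawer
- drawer_in (a point): centre of the drawer's inner floor, moving with it; x axis into the unit, z up. Inside 215 mm along x, 178 mm along y; floor 22 mm above the bench, side rims 61 mm above the floor, front panel's top 72 mm above it, its inner face 108 mm off on the -x side. The pine unit is 260 mm deep, 220 wide, 105 tall; its top covers what is not pulled out
- jug_mid (a point): plastic measuring jug, white, open on top, 100 mm tall, outside 84 mm across at the foot and 102 mm at the rim, wall 4 mm, 160 g empty; this is the point on its axis half-way up (50 mm above its foot). Its z axis points up out of the mouth, its x axis towards the spout; the handle is on the -x side
- jug_grip (a point): middle of the jug's upright handle grip, a solid bar 14 mm thick (along the jug's y), 24 mm wide (along its x) and 74 mm tall, its top 30 mm above this point, level with the rim; in the jug's frame the point is 79 mm from the axis on the -x side and 68 mm above the foot. The gap between handle and jug wall is about 18 mm. Axes as the jug's
- jug_spout (a point): tip of the jug's pouring spout, a 30 mm wide lip; in the jug's frame 69 mm from the axis on the +x side and 106 mm above the foot. Axes as the jug's
- cork: the jug's round cork mat, 140 mm across, 4 mm thick, fixed to the bench; the point is the centre of its underside, at bench level. It is left or right of the drawer unit
- board: a square piece of card, 220 mm, 4 mm thick, fixed to the bench on the other side of the unit; the loose boulders start on it. The point is the centre of its underside
- cottage_mid (a point): bystander: a timber model cottage, 90 x 130 mm, 90 mm tall, loose on top of the unit; the point is 45 mm above its foot
- glue_mid (a point): bystander: white glue bottle, 56 mm across, 150 mm tall, loose on the bench; the point is half-way up
- paint_mid (a point): bystander: brown paint jar, 68 mm across, 85 mm tall, loose on the bench; the point is half-way up
- jb1_mid (a point): cast plaster boulder, off-white, a faceted lump 29 mm across and 24-26 mm tall, 22 g; the point is its centre. Starts in the jug; two to four of these four are there, the others absent
- jb2_mid (a point): cast plaster boulder, off-white, a faceted lump 29 mm across and 24-26 mm tall, 22 g; the point is its centre. Starts in the jug; two to four of these four are there, the others absent
- jb3_mid (a point): cast plaster boulder, off-white, a faceted lump 29 mm across and 24-26 mm tall, 22 g; the point is its centre. Starts in the jug; two to four of these four are there, the others absent
- jb4_mid (a point): cast plaster boulder, off-white, a faceted lump 29 mm across and 24-26 mm tall, 22 g; the point is its centre. Starts in the jug; two to four of these four are there, the others absent
- lb1_mid (a point): cast plaster boulder, off-white, a faceted lump 29 mm across and 24-26 mm tall, 22 g; the point is its centre. Starts loose on the card; four to six of these six are there, the others absent
- lb2_mid (a point): cast plaster boulder, off-white, a faceted lump 29 mm across and 24-26 mm tall, 22 g; the point is its centre. Starts loose on the card; four to six of these six are there, the others absent
- lb3_mid (a point): cast plaster boulder, off-white, a faceted lump 29 mm across and 24-26 mm tall, 22 g; the point is its centre. Starts loose on the card; four to six of these six are there, the others absent
- lb4_mid (a point): cast plaster boulder, off-white, a faceted lump 29 mm across and 24-26 mm tall, 22 g; the point is its centre. Starts loose on the card; four to six of these six are there, the others absent
- lb5_mid (a point): cast plaster boulder, off-white, a faceted lump 29 mm across and 24-26 mm tall, 22 g; the point is its centre. Starts loose on the card; four to six of these six are there, the others absent
- lb6_mid (a point): cast plaster boulder, off-white, a faceted lump 29 mm across and 24-26 mm tall, 22 g; the point is its centre. Starts loose on the card; four to six of these six are there, the others absent

How it is judged:
On the way, in this order (a step that is already met when the one before it is completed fails the run):
1. the drawer is pulled at least 120 mm open (value of joint unit_drawer0 above 0.12 m), for 0.2 s.
2. the jug is tipped by more than 75 degrees over its spout, with the spout above the open drawer (angle between jug_mid's own z axis and vertical above 1.31 rad and angle between jug_mid's own x axis and vertical above 2 rad and x of jug_spout in the frame of drawer_in between -0.11 and 0.09 m and y of jug_spout in the frame of drawer_in between -0.09 and 0.09 m and value of joint unit_drawer0 above 0.1 m), for 0.2 s.
At the end, for the whole second after the job is handed in: every boulder lies in the drawer, below its rim; the drawer is home to within 8 mm and still; the jug stands upright (within 6 degrees) on the cork mat, its axis within 40 mm of the mat's centre (x of jb1_mid in the frame of drawer_in between -0.112 and 0.112 m and y of jb1_mid in the frame of drawer_in between -0.092 and 0.092 m and z of jb1_mid in the frame of drawer_in between 0 and 0.065 m and x of jb2_mid in the frame of drawer_in between -0.112 and 0.112 m and y of jb2_mid in the frame of drawer_in between -0.092 and 0.092 m and z of jb2_mid in the frame of drawer_in between 0 and 0.065 m and x of jb3_mid in the frame of drawer_in between -0.112 and 0.112 m and y of jb3_mid in the frame of drawer_in between -0.092 and 0.092 m and z of jb3_mid in the frame of drawer_in between 0 and 0.065 m and x of jb4_mid in the frame of drawer_in between -0.112 and 0.112 m and y of jb4_mid in the frame of drawer_in between -0.092 and 0.092 m and z of jb4_mid in the frame of drawer_in between 0 and 0.065 m and x of lb1_mid in the frame of drawer_in between -0.112 and 0.112 m and y of lb1_mid in the frame of drawer_in between -0.092 and 0.092 m and z of lb1_mid in the frame of drawer_in between 0 and 0.065 m and x of lb2_mid in the frame of drawer_in between -0.112 and 0.112 m and y of lb2_mid in the frame of drawer_in between -0.092 and 0.092 m and z of lb2_mid in the frame of drawer_in between 0 and 0.065 m and x of lb3_mid in the frame of drawer_in between -0.112 and 0.112 m and y of lb3_mid in the frame of drawer_in between -0.092 and 0.092 m and z of lb3_mid in the frame of drawer_in between 0 and 0.065 m and x of lb4_mid in the frame of drawer_in between -0.112 and 0.112 m and y of lb4_mid in the frame of drawer_in between -0.092 and 0.092 m and z of lb4_mid in the frame of drawer_in between 0 and 0.065 m and x of lb5_mid in the frame of drawer_in between -0.112 and 0.112 m and y of lb5_mid in the frame of drawer_in between -0.092 and 0.092 m and z of lb5_mid in the frame of drawer_in between 0 and 0.065 m and x of lb6_mid in the frame of drawer_in between -0.112 and 0.112 m and y of lb6_mid in the frame of drawer_in between -0.092 and 0.092 m and z of lb6_mid in the frame of drawer_in between 0 and 0.065 m and value of joint unit_drawer0 below 0.008 m and angle between jug_mid's own z axis and vertical below 0.1 rad and horizontal distance between jug_mid and cork below 0.04 m and height (world z) of jug_mid between 0.048 and 0.06 m and velocity of joint unit_drawer0 below 0.02 m/s); the robot touches nothing.
It fails at once if the jug is tipped more than 52 degrees while its spout is not above the open drawer (angle between jug_mid's own z axis and vertical above 0.9 rad and not (x of jug_spout in the frame of drawer_in between -0.14 and 0.12 m and y of jug_spout in the frame of drawer_in between -0.12 and 0.12 m and value of joint unit_drawer0 above 0.1 m)).
It fails at once if the jug is tipped more than 52 degrees over a side other than its spout (angle between jug_mid's own z axis and vertical above 0.9 rad and angle between jug_mid's own x axis and vertical below 1.9 rad).
It fails at once if the cottage is disturbed (moved more than 30 mm) (distance of cottage_mid from where it was at the start of the episode above 0.03 m).
It fails at once if the glue bottle is disturbed (moved more than 30 mm) (distance of glue_mid from where it was at the start of the episode above 0.03 m).
It fails at once if the paint jar is disturbed (moved more than 30 mm) (distance of paint_mid from where it was at the start of the episode above 0.03 m).
Of jb1, jb2, jb3, jb4 only 2 to 4 are there at a start; the rules pass over those that are not, and their reading is None.
Of lb1, lb2, lb3, lb4, lb5, lb6 only 4 to 6 are there at a start; the rules pass over those that are not, and their reading is None.
At some moment in a run one of jug, lb1, lb2, lb3, lb4, lb5, lb6 may be knocked a few centimetres aside while the robot is not near it.
It also fails if it takes over 210 s, if anything falls off the work surface, if the arm or the gripper's body presses on something with over 40 N, if the wrist force passes 120 N, or if a joint passes its speed limit or range.

ROBOT

A 7-joint arm with a two-finger parallel gripper is mounted at the origin on the work surface. World frame = base frame: x ahead of the robot, y to its left, z up, the work surface at z = 0. Lengths are in m, angles in rad, forces in N, time in s.
With the tool pointing down it reaches from about 0.425 to 0.925 m from the base axis. Payload 6.8 kg.
Tool frame: the origin (TCP) lies midway between the tips of the shut fingers; the grasp point (between the pads) lies 19 mm behind it; y points along the fingers, z is the direction in which the jaws open and shut, and the axes are right-handed (so a half turn about y gives the same grasp; the last joint's range is limited). The gripper opens to 85 mm and grips with 20 to 120 N. Pads are 22 mm wide; open, the fingers measure 114 mm over their backs; the gripper's body (76 mm by 85 mm) begins 54 mm behind the grasp point. The pads swing forward as they close: fully open they stand 13 mm farther back than shut.
Start: joints at [-1.208, 0.477, 0.022, 1.555, -0.011, 1.109, -0.083], TCP at [0.306, 0.602, 0.231] pointing down, gripper open.
Joint ranges: [-2.96, 2.96], [-0.34, 2.1], [-1.41, 1.46], [0.24, 2.44], [-1.37, 4.51], [0.17, 1.92], [-2.96, 2.96]. Speed limits (rad/s): [2.39, 2.39, 3.14, 3.14, 3.14, 3.14, 3.14].

INTERFACE

Orientations are given as a unit quaternion [w, x, y, z].
In Python, from station import bot gives the robot as it stands. The module is installed in compiled form; this text tells all that it offers.
- The arm moves only by the shell command python3 -m crank 'ROWS' [FORCE]. ROWS is JSON, a list of rows, each an object with "linear": the shift along the tool's x, y, z in m, a list of three; "dr": the turn, a rotation vector about the tool's x, y, z in degrees, a list of three; "hand": the gripper command: -1 is shut, 1 is fully open, values between are in proportion. A call has 1 to 10 rows; each row is the pose to reach, as a shift and turn from the pose commanded when the call began, along the tool's axes at that moment; what a row does not reach only later rows make up. A row lasts 1/12 s, in which the tool goes at most 41.7 mm and 7.16 degrees, less where a joint would pass 70% of its speed; a pose out of reach is approached as far as the arm can. A call with a gripper value outside its range is refused whole. The fingers move at their own pace and stop on an object; FORCE is the grip in N (left out, the last holds). Time passes only in rows, so rows that repeat a pose let the fingers close. It gives the time, the measured TCP pose, the force and the opening at its end, in the units of the state.
- bot.get_obs(): the state, without advancing time (a new reading comes with each control period).
- bot.read_camera(name): name is "side" or "top"; returns the picture (384x512x3 uint8, blue, green, red); there is no depth.
- bot.camera_params(name): a dict with "K" (3x3 intrinsics, pixels), "k1" (the pictures are not rectified: a ray, as slopes to the right and down, at radius r is drawn at 1 + k1 r^2 times it, then the intrinsics apply), "R" (3x3) and "t" (3): a world point X has camera coordinates R X + t. Camera axes: x right, y down, z forward; pixel columns grow to the right and rows downward; lengths in m; the calibration is good to about 2 mm. A picture is of the moment at which its call begins. camera_params takes no time and is no camera call.
- bot.hand_in(): hands the job in, once; it reports no verdict.
Trained networks look in the newest picture that a camera, given by its name, has taken for a name from the list of things; names that differ only in an ending like _2 or _b are one class to them, and where a whole thing is asked for, a point or a joint stands for the part that bears it (a point fixed in the world has none). Each returns a list of dicts, best first, with "score" (0 to 1); they miss things now and then, are a little off and sometimes report something else, mostly with a low value. They report only what shows in the picture. A call takes as long as a camera call.
- bot.search_frame(camera, target): "extent" ([left, top, right, bottom] in pixels, round what is visible of it).
- bot.cut_out(camera, target): "pixels" (384x512 bool, what is visible of it) and "extent" ([left, top, right, bottom] in pixels, round what is visible of it).
- bot.place_of(camera, target): "xy" ([column, row] in pixels: a listed point, or the origin of a listed thing).
The state is a dict: "t": time; "q": joint angles; "joint_vel": joint speeds; "joint_torque": joint torques, N m; "eef_pos": TCP position; "tool_rot": TCP orientation; "contact_force": force on the tool from outside, world axes, zero at the start; "torque": the same for the moment, N m; "gripper_width": opening from 0.0 (shut) to 1.0 (fully open).
Only numpy, scipy, OpenCV 4.12 (cv2) and the standard library are available. Lean on these libraries where they do the work, as an engineer would, in place of code of your own. Each camera call takes 0.05 s, during which the arm holds its last target. There are 200 camera calls.

## Working session

There is one attempt and no reset: what is moved stays moved. The work goes in short steps, Python scripts to look and compute and a shell command to move; the robot and the scene stay as the last step left them, time stands still between calls to the robot, and variables do not carry over. Pictures are saved under pics/ and viewed, about 12 in all and at most 16, crops included, and the job is handed in when it is done.

```bash
mkdir -p pics; cat > h.py <<'E'
import numpy as np, cv2
from station import bot
from scipy.spatial.transform import Rotation as Ro
def ray(cam,px):
    p=bot.camera_params(cam);K=np.array(p["K"]);R=np.array(p["R"]);t=np.array(p["t"])
    d=np.linalg.solve(K,[px[0],px[1],1.])[:2]; u=d.copy()
    for _ in range(30): u=d/(1+p["k1"]*(u@u))
    return -R.T@t, R.T@np.array([u[0],u[1],1.])
def atz(cam,px,z):
    o,d=ray(cam,px); return o+d*(z-o[2])/d[2]
def tri(pa,pb):
    (o1,d1),(o2,d2)=ray("top",pa),ray("side",pb)
    s=np.linalg.lstsq(np.stack([d1,-d2],1),o2-o1,rcond=None)[0]
    a=o1+d1*s[0];b=o2+d2*s[1]; return (a+b)/2,np.linalg.norm(a-b)
def proj(cam,X):
    p=bot.camera_params(cam);c=np.array(p["R"])@X+p["t"];u=c[:2]/c[2];u=u*(1+p["k1"]*(u@u))
    return (np.array(p["K"])@[u[0],u[1],1])[:2]
def pose():
    o=bot.get_obs();q=o["tool_rot"]
    return np.array(o["eef_pos"]),Ro.from_quat([q[1],q[2],q[3],q[0]]),o
def snap(cam,name):
    im=bot.read_camera(cam);cv2.imwrite(f"pics/{name}.png",im);return im
def rel(target,Rt=None):
    "linear & dr of a target TCP pose in present tool axes"
    p,R,_=pose(); l=R.inv().apply(np.array(target)-p)
    d=np.zeros(3) if Rt is None else (R.inv()*Rt).as_rotvec(degrees=True)
    return l.round(4),d.round(1)
E
cat > a.py <<'E'
from h import *
np.set_printoptions(precision=3,suppress=True)
ims=[snap(c,"0"+c) for c in("top","side")]
for c in("top","side"): print(c,-np.array(bot.camera_params(c)["R"]).T@bot.camera_params(c)["t"])
p,R,o=pose();print(p,R.as_matrix(),o["t"],o["gripper_width"])
for n in["unit_drawer0_handle","drawer_in","jug_mid","jug_grip","jug_spout","cork","board","cottage_mid","glue_mid","paint_mid","lb1_mid","jb1_mid"]:
    r={c:bot.place_of(c,n) for c in("top","side")}
    for c in r: print(n,c,[(np.round(x["xy"],1).tolist(),round(x["score"],2)) for x in r[c]][:8])
    if r["top"] and r["side"]: print("   tri",*tri(r["top"][0]["xy"],r["side"][0]["xy"]))
E
python3 a.py; python3 -c "
import cv2,numpy as np
a=cv2.imread('pics/0top.png');b=cv2.imread('pics/0side.png');cv2.imwrite('pics/0both.png',cv2.resize(np.vstack([a,b]),None,fx=.78,fy=.78))"
```

```text
top [ 0.407 -0.01   1.141]
side [ 0.092 -0.552  0.921]
[0.306 0.601 0.23 ] [[ 0.891 -0.001  0.454]
 [-0.454 -0.002  0.891]
 [ 0.    -1.    -0.002]] 0.1 0.9990002048921512
unit_drawer0_handle top [([245.0, 194.0], 0.61)]
unit_drawer0_handle side [([254.1, 199.7], 0.74), ([293.5, 183.7], 0.25)]
   tri [ 0.591 -0.     0.066] 0.0015752478408871064
drawer_in top [([153.6, 219.5], 0.47), ([151.0, 151.0], 0.33)]
drawer_in side [([293.0, 182.4], 0.74)]
   tri [0.598 0.084 0.147] 0.3355258104959174
jug_mid top [([152.2, 228.1], 0.94), ([154.1, 220.0], 0.59)]
jug_mid side [([183.4, 168.8], 0.93), ([162.5, 149.0], 0.68)]
   tri [0.509 0.256 0.05 ] 0.01350567134781941
jug_grip top [([183.8, 215.7], 0.9)]
jug_grip side [([206.8, 174.8], 0.8)]
   tri [0.538 0.165 0.075] 0.010259134366588216
jug_spout top [([124.1, 230.4], 0.76), ([154.1, 218.1], 0.18)]
jug_spout side [([165.3, 149.9], 0.57), ([261.7, 296.3], 0.5)]
   tri [0.497 0.324 0.092] 0.005028349792299684
cork top [([157.8, 221.3], 0.85)]
cork side [([184.7, 176.0], 0.52)]
   tri [0.522 0.256 0.011] 0.009267587342374897
board top [([342.4, 231.3], 0.76)]
board side [([298.4, 297.1], 0.68)]
   tri [ 0.488 -0.281  0.011] 0.007380955949741933
cottage_mid top [([249.9, 129.3], 0.61)]
cottage_mid side [([304.6, 155.4], 0.68), ([284.8, 307.4], 0.38), ([185.0, 175.5], 0.17)]
   tri [ 0.755 -0.022  0.154] 0.012928888948475924
glue_mid top [([332.2, 147.7], 0.75), ([152.2, 151.3], 0.44)]
glue_mid side [([353.2, 232.4], 0.57)]
   tri [ 0.726 -0.257  0.05 ] 0.0035162066797296346
paint_mid top [([153.6, 153.6], 0.95)]
paint_mid side [([183.8, 179.2], 0.6), ([231.9, 141.7], 0.58)]
   tri [ 0.65   0.311 -0.069] 0.203395967759076
lb1_mid top []
lb1_mid side []
jb1_mid top []
jb1_mid side []
```

View pics/0top.png

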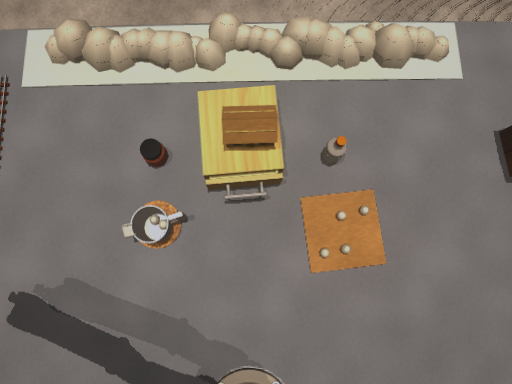

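View pics/0side.png

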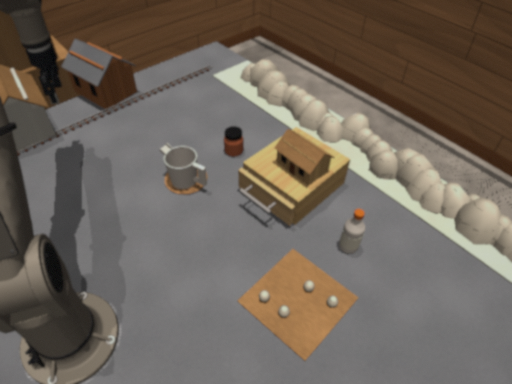

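```bash
cat > b.py <<'E'
from h import *
np.set_printoptions(precision=3,suppress=True)
a=cv2.imread('pics/0top.png');b=cv2.imread('pics/0side.png')
A=cv2.resize(a[190:260,110:210],None,fx=5,fy=5,interpolation=cv2.INTER_CUBIC)
B=cv2.resize(b[135:205,150:218],None,fx=4.4,fy=5,interpolation=cv2.INTER_CUBIC)
C=cv2.resize(a[80:210,190:290],None,fx=2,fy=2,interpolation=cv2.INTER_CUBIC)
D=np.zeros((610,A.shape[1]+B.shape[1],3),np.uint8);D[:350,:500]=A;D[:350,500:500+B.shape[1]]=B;D[350:610,:200]=C
cv2.imwrite('pics/1.png',D[:600])
for c,z in(("top",.0165),("side",.0165)):
    bot.read_camera(c)
    print(c,[ (atz(c,x["xy"],z)[:2].round(3).tolist(),round(x["score"],2)) for x in bot.place_of(c,"lb2_mid")])
    for n in("lb1_mid","jb1_mid"):
      print(c,n,[(np.round(x["extent"]).tolist(),round(x["score"],2)) for x in bot.search_frame(c,n)])
for n in("unit_drawer0_handle","board","jug_mid"):
  for c,z in(("top",{"unit_drawer0_handle":.067,"board":.004,"jug_mid":.1}[n]),):
    r=bot.cut_out(c,n)[0];m=r["pixels"].astype(np.uint8)
    cs=max(cv2.findContours(m,0,1)[0],key=cv2.contourArea);bx=cv2.boxPoints(cv2.minAreaRect(cs))
    print(n,r["score"],[atz(c,q,z)[:2].round(3).tolist() for q in bx])
# unit top: yellow pixels
for px in[(199,90),(274,86),(206,182),(283,176)]: print("unit corner",px,atz("top",px,.105))
for px in[(130,230),(182,216.5)]: print("jug ends",atz("top",px,.1))
E
python3 b.py
```

```text
top [([0.437, -0.28], 0.43)]
top lb1_mid []
top jb1_mid []
side [([0.436, -0.281], 0.55), ([0.748, 0.289], 0.43)]
side lb1_mid []
side jb1_mid []
unit_drawer0_handle 0.91 [[0.649, 0.109], [0.657, -0.106], [0.583, -0.107], [0.575, 0.105]]
board 0.74 [[0.658, 0.117], [0.674, -0.113], [0.6, -0.117], [0.585, 0.111]]
jug_mid 0.79 [[0.478, 0.33], [0.575, 0.312], [0.537, 0.157], [0.442, 0.178]]
unit corner (199, 90) [0.886 0.123 0.105]
unit corner (274, 86) [ 0.893 -0.09   0.105]
unit corner (206, 182) [0.62  0.103 0.105]
unit corner (283, 176) [ 0.632 -0.105  0.105]
jug ends [0.495 0.307 0.1  ]
jug ends [0.528 0.168 0.1  ]
```

View pics/1.png

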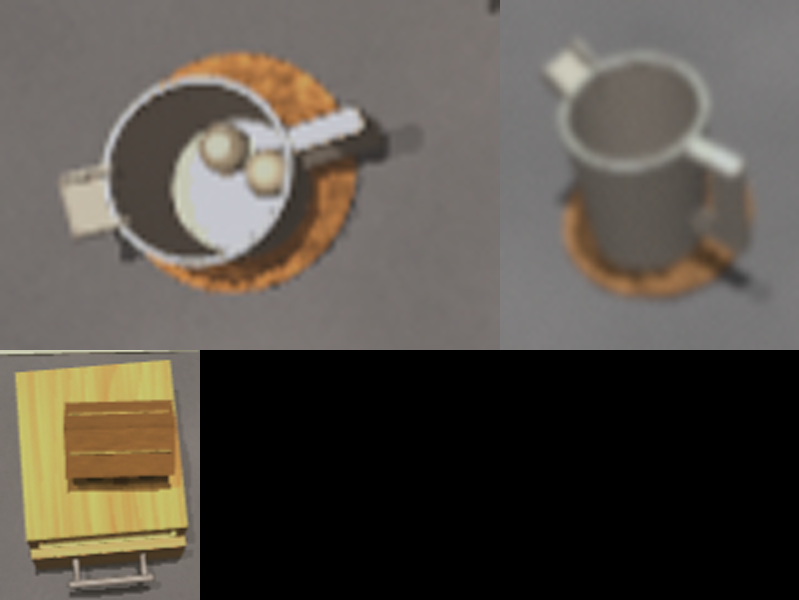

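```bash
cat > c.py <<'E'
from h import *
np.set_printoptions(precision=3,suppress=True)
y=np.radians(3.5)
e=[atz("top",p,.067)[:2] for p in((225.5,197.5),(265,194))];print("bar",e,np.degrees(np.arctan2(-(e[0]-e[1])[0],(e[0]-e[1])[1])), (e[0]+e[1])/2)
print("rim",atz("top",(149.6,224.4),.104),"grip end",atz("top",(182,214.5),.104),"spout",atz("top",(123,231),.11),"cork",atz("top",(159,225),.004))
Rt=Ro.from_matrix(np.array([[np.sin(y),0,np.cos(y)],[-np.cos(y),0,np.sin(y)],[0,-1,0]]))
print(rel([.591,0,.15],Rt))
E
python3 c.py
```

```text
bar [array([0.582, 0.054]), array([ 0.59 , -0.056])] 3.8612676121368734 [ 0.586 -0.001]
rim [0.508 0.254 0.104] grip end [0.533 0.168 0.104] spout [0.492 0.322 0.11 ] cork [0.516 0.252 0.004]
(array([ 0.527,  0.081, -0.407]), array([ 0. , 59.5, -0. ]))
```

```bash
R='{"linear":[0.527,0.08,-0.407],"dr":[0,59.5,0],"hand":-0.4}'; python3 -m crank '[{"linear":[0.527,0.08,-0.407],"dr":[0,59.5,0],"hand":-0.4},{"linear":[0.527,0.08,-0.407],"dr":[0,59.5,0],"hand":-0.4},{"linear":[0.527,0.08,-0.407],"dr":[0,59.5,0],"hand":-0.4},{"linear":[0.527,0.08,-0.407],"dr":[0,59.5,0],"hand":-0.4},{"linear":[0.527,0.08,-0.407],"dr":[0,59.5,0],"hand":-0.4},{"linear":[0.527,0.08,-0.407],"dr":[0,59.5,0],"hand":-0.4},{"linear":[0.527,0.08,-0.407],"dr":[0,59.5,0],"hand":-0.4},{"linear":[0.527,0.08,-0.407],"dr":[0,59.5,0],"hand":-0.4},{"linear":[0.527,0.08,-0.407],"dr":[0,59.5,0],"hand":-0.4},{"linear":[0.527,0.08,-0.407],"dr":[0,59.5,0],"hand":-0.4}]'
cat > r.py <<'E'
import sys
from h import *
def down(yaw,tilt=0,about='x'):
    "tool y down, tool z at yaw deg; "
    y=np.radians(yaw);return Ro.from_matrix(np.array([[np.sin(y),0,np.cos(y)],[-np.cos(y),0,np.sin(y)],[0,-1,0]]))
if __name__=="__main__":
    a=[float(x) for x in sys.argv[1:]]
    p,R,o=pose();print("t",round(o["t"],2),"p",p.round(4),"q",np.round(o["q"],3).tolist(),"w",round(o["gripper_width"],2),"f",np.round(o["contact_force"],1))
    if len(a)>=4: print(rel(a[:3],down(a[3])))
E
python3 r.py .588 0 .15 3.5
```

```text
t: 2.68
eef_pos: [0.4838, 0.2261, 0.1818]
tool_rot: [0.515, -0.514, 0.485, -0.485]
contact_force: [0.1, 1.1, 0.7]
gripper_width: 0.298
t 2.68 p [0.4838 0.2261 0.1818] q [-0.839, 0.311, 0.347, 1.963, -0.134, 0.889, -0.363] w 0.3 f [0.1 1.1 0.7]
(array([0.2319, 0.0317, 0.0905]), array([-0. , -0.1, -0. ]))
```

```bash
python3 -m crank '[{"linear":[0.232,0.032,0.09],"dr":[0,0,0],"hand":-0.4},{"linear":[0.232,0.032,0.09],"dr":[0,0,0],"hand":-0.4},{"linear":[0.232,0.032,0.09],"dr":[0,0,0],"hand":-0.4},{"linear":[0.232,0.032,0.09],"dr":[0,0,0],"hand":-0.4},{"linear":[0.232,0.032,0.09],"dr":[0,0,0],"hand":-0.4},{"linear":[0.232,0.032,0.09],"dr":[0,0,0],"hand":-0.4},{"linear":[0.232,0.032,0.09],"dr":[0,0,0],"hand":-0.4},{"linear":[0.232,0.032,0.09],"dr":[0,0,0],"hand":-0.4},{"linear":[0.232,0.032,0.09],"dr":[0,0,0],"hand":-0.4}]' >/dev/null
python3 - <<'E'
from h import *
from r import down
a=snap("top","t2");b=snap("side","s2")
A=cv2.resize(a[100:230,180:300],None,fx=3,fy=3);B=cv2.resize(b[130:260,210:330],None,fx=3,fy=3)
cv2.imwrite("pics/2.png",np.hstack([A,B]))
p,R,o=pose();print(p,o["q"],rel([.588,0,.05],down(3.5)))
for c in("top","side"):print([(x["xy"],x["score"]) for x in bot.place_of(c,"unit_drawer0_handle")])
E
```

```text
[0.58707902 0.00383476 0.14963987] [-0.414792    0.4448341   0.39459737  1.86885191 -0.21959144  0.87032166
  0.15197489] (array([0.004 , 0.0996, 0.0007]), array([ 0. ,  0.2, -0.1]))
[]
[([255.1, 203.0], 0.85)]
```

View pics/2.png

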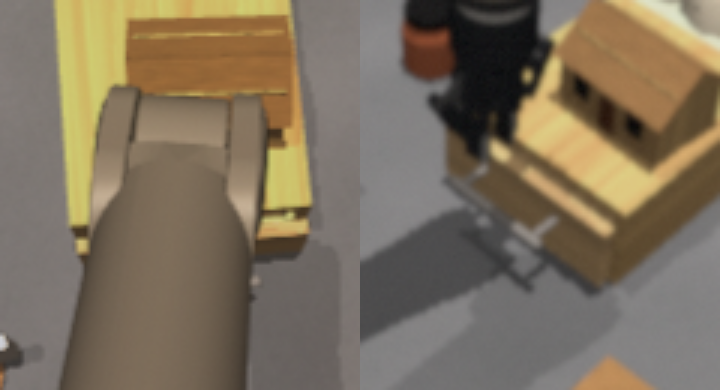

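The fingers hover above the bar (side crop ~(475,165), bar (450,180)–(550,240)); descending.

```bash
python3 -m crank '[{"linear":[0.002,0.03,0.001],"dr":[0,0,0],"hand":-0.4},{"linear":[0.004,0.06,0.001],"dr":[0,0,0],"hand":-0.4},{"linear":[0.004,0.08,0.001],"dr":[0,0,0],"hand":-0.4},{"linear":[0.004,0.1,0.001],"dr":[0,0,0],"hand":-0.4},{"linear":[0.004,0.1,0.001],"dr":[0,0,0],"hand":-0.4}]'
python3 -m crank '[{"linear":[0,0,0],"dr":[0,0,0],"hand":-1},{"linear":[0,0,0],"dr":[0,0,0],"hand":-1},{"linear":[0,0,0],"dr":[0,0,0],"hand":-1},{"linear":[0,0,0],"dr":[0,0,0],"hand":-1},{"linear":[0,0,0],"dr":[0,0,0],"hand":-1}]' 30
```

```text
t: 4.05
eef_pos: [0.5921, -0.0005, 0.0504]
tool_rot: [0.518, -0.514, 0.482, -0.485]
contact_force: [0.7, -0.9, 0.8]
gripper_width: 0.304
t: 4.47
eef_pos: [0.589, -0.0008, 0.0501]
tool_rot: [0.516, -0.515, 0.484, -0.484]
contact_force: [0.5, 3.4, 5.1]
gripper_width: 0.112
```

```bash
python3 -m crank '[{"linear":[0,0,-0.02],"dr":[0,0,0],"hand":-1},{"linear":[0,0,-0.04],"dr":[0,0,0],"hand":-1},{"linear":[0,0,-0.06],"dr":[0,0,0],"hand":-1},{"linear":[0,0,-0.08],"dr":[0,0,0],"hand":-1},{"linear":[0,0,-0.1],"dr":[0,0,0],"hand":-1},{"linear":[0,0,-0.12],"dr":[0,0,0],"hand":-1},{"linear":[0,0,-0.14],"dr":[0,0,0],"hand":-1},{"linear":[0,0,-0.16],"dr":[0,0,0],"hand":-1},{"linear":[0,0,-0.165],"dr":[0,0,0],"hand":-1},{"linear":[0,0,-0.165],"dr":[0,0,0],"hand":-1}]'; python3 r.py
```

```text
t: 5.3
eef_pos: [0.422, -0.0122, 0.05]
tool_rot: [-0.515, 0.515, -0.485, 0.484]
contact_force: [-1.3, 1.7, 7.2]
gripper_width: 0.114
t 5.3 p [ 0.422  -0.0122  0.05  ] q [-0.407, 0.384, 0.343, 2.3, -0.271, 0.495, 0.214] w 0.11 f [-1.3  1.7  7.2]
```

```bash
python3 -m crank '[{"linear":[0,0,0],"dr":[0,0,0],"hand":-0.4},{"linear":[0,0,0],"dr":[0,0,0],"hand":-0.4},{"linear":[0,0,0],"dr":[0,0,0],"hand":-0.4},{"linear":[0,-0.04,0],"dr":[0,0,0],"hand":-0.4},{"linear":[0,-0.08,0],"dr":[0,0,0],"hand":-0.4},{"linear":[0,-0.12,0],"dr":[0,0,0],"hand":-0.4},{"linear":[0,-0.16,0],"dr":[0,0,0],"hand":-0.4},{"linear":[0,-0.16,0],"dr":[0,0,0],"hand":-0.4}]' | head -2
cat > fk.py <<'E'
from h import *
from scipy.optimize import least_squares
def mdh(al,a,d,th):
    c,s,ca,sa=np.cos(th),np.sin(th),np.cos(al),np.sin(al)
    return np.array([[c,-s,0,a],[s*ca,c*ca,-sa,-d*sa],[s*sa,c*sa,ca,d*ca],[0,0,0,1]])
h=np.pi/2
def fk(q,p):
    # p: base yaw,d1,d3,a4,d5,a5,a7,dtool, tool yaw
    T=mdh(0,0,p[1],q[0]+p[0])
    for al,a,d,th in[(-h,0,0,q[1]),(h,0,p[2],q[2]),(h,p[3],0,q[3]),(h,p[5],p[4],q[4]),(h,0,0,q[5]),(-h,p[6],p[7],q[6]+p[8])]: T=T@mdh(al,a,d,th)
    M=np.array([[1,0,0],[0,0,-1],[0,1,0]]).T  # flange z -> tool y
    T2=T.copy();T2[:3,:3]=T[:3,:3]@M.T@np.eye(3);return T2
def D():
    import json
    L=[([-1.208,.477,.022,1.555,-.011,1.109,-.083],[.306,.602,.231],None),
    ([-0.839,0.311,0.347,1.963,-0.134,0.889,-0.363],[.4838,.2261,.1818],[0.515,-0.514,0.485,-0.485]),
    ([-0.414792,0.4448341,0.39459737,1.86885191,-0.21959144,0.87032166,0.15197489],[.58708,.00383,.14964],[0.515,-0.514,0.485,-0.485]),
    ([-0.407,0.384,0.343,2.3,-0.271,0.495,0.214],[.422,-.0122,.05],[0.515,-0.515,0.485,-0.484])]
    try:
        L+=[tuple(json.loads(l)) for l in open("log.jsonl")]
    except FileNotFoundError: pass
    return L
def res(p,L):
    r=[]
    for q,x,w in L:
        T=fk(q,p);r+=list((T[:3,3]-x)*10)
        if w: r+=list((Ro.from_matrix(T[:3,:3]).inv()*Ro.from_quat([w[1],w[2],w[3],w[0]])).as_rotvec())
    return r
def fit():
    L=D();best=None
    for y0 in(2.31,):
      for ty in np.arange(-3,3.2,.75):
        s=least_squares(res,[y0,.3,.35,.05,.4,.08,.08,.27,ty],args=(L,))
        if best is None or s.cost<best.cost:best=s
    return best
if __name__=="__main__":
    np.set_printoptions(precision=4,suppress=True)
    b=fit();print(b.cost,b.x);print(np.array(b.fun).round(3))
E
python3 fk.py
```

```text
t: 5.97
eef_pos: [0.4281, -0.0126, 0.2159]
22.071754085326845 [ 2.0857  0.0154 -1.9162  0.8942  0.4228  3.8834 -1.5078  0.8833  3.4018]
[ 0.766 -1.527  0.567 -2.511 -3.36  -0.507 -0.092  0.047 -0.774 -3.128
  3.012 -0.309  0.193  0.028 -0.554  0.886  0.463  0.249  0.425 -0.075
 -1.377]
```

```bash
python3 - <<'E'
s=open("fk.py").read()
s=s.replace("T[:3,:3]@M.T@np.eye(3)","T[:3,:3]@M.T").replace(".T  # flange","  # flange").replace("def fk(q,p):","SG=np.ones(7)\ndef fk(q,p):\n    q=np.array(q)*SG").replace("@M.T;","@M;")
i=s.index("def fit()");s=s[:i]+'''import itertools
def fit(init,L): return least_squares(res,init,args=(L,))
if __name__=="__main__":
    np.set_printoptions(precision=4,suppress=True)
    L=D();out=[]
    for sg in itertools.product([1,-1],repeat=4):
        SG=np.array([-1,1,sg[0],1,sg[1],sg[2],sg[3]])
        for b0 in(0,):
            for ty in(-2.3,-.8,.8,2.3):
                r=least_squares(res,[b0,.3,.35,.05,.4,.08,.08,.27,ty],args=(L,),max_nfev=60);out.append((r.cost,SG.tolist(),r.x,r.fun))
    out.sort(key=lambda z:z[0])
    for o in out[:3]:print(*o[:3])
    print(out[0][3].round(3))
'''
open("fk.py","w").write(s)
E
time python3 fk.py
```

```text
1.5521517000907645 [-1, 1, -1, 1, -1, 1, -1] [-0.0971  0.2412 -0.0824  1.2589 -0.9147  0.6272  0.12    0.3455  1.6096]
1.5521517001412768 [-1, 1, -1, 1, -1, 1, -1] [-0.0971  0.2412 -0.0824  1.2589 -0.9147  0.6272  0.12    0.3455  1.6096]
1.552151700301755 [-1, 1, -1, 1, -1, 1, -1] [-0.0971  0.2412 -0.0824  1.2589 -0.9147  0.6272  0.12    0.3455 -4.6736]
[ 0.056  0.031 -0.047  0.016  0.052 -0.114 -0.712 -0.047 -0.316 -0.118
  0.005  0.149 -0.586 -0.028  0.021  0.04  -0.003  0.011 -1.444  0.074
  0.004]
real	0m19.301s
user	0m19.765s
sys	0m0.099s
```

```bash
python3 - <<'E'
s=open("fk.py").read()
i=s.index("def mdh");j=s.index("def D()")
s=s[:i]+'''SG=np.ones(7)
def fk(q,p):
    # p: base yaw,d1,d3,d5,dtool,toolyaw, x offsets a2,a4,a6
    q=np.array(q)*SG;Rz=lambda t:Ro.from_euler("z",t).as_matrix();Ry=lambda t:Ro.from_euler("y",t).as_matrix()
    R=Rz(q[0]+p[0]);x=np.array([0,0,p[1]])+R@[p[6],0,0]
    R=R@Ry(q[1])@Rz(q[2]);x=x+R@[p[7],0,p[2]]
    R=R@Ry(q[3]);x=x+R@[-p[7],0,0]
    R=R@Rz(q[4]);x=x+R@[p[8],0,p[3]]
    R=R@Ry(q[5])@Rz(q[6]+p[5]);x=x+R@[0,0,p[4]]
    T=np.eye(4);T[:3,:3]=R@np.array([[1,0,0],[0,0,-1],[0,1,0]]);T[:3,3]=x;return T
'''+s[j:]
s=s.replace("[b0,.3,.35,.05,.4,.08,.08,.27,ty]","[b0,.3,.4,.4,.27,ty,0,0,0]")
open("fk.py","w").write(s)
E
python3 fk.py
```

```text
0.01193491138804248 [-1, 1, -1, 1, -1, 1, -1] [-0.0947 -1.9432  0.5524  0.4787 -1.9012  4.6198 -0.0354  0.0271  0.0134]
0.011934911388060873 [-1, 1, -1, 1, -1, 1, -1] [-0.0947 -1.9433  0.5524  0.4787 -1.9012 -1.6634 -0.0354  0.0271  0.0134]
0.011934911388073842 [-1, 1, -1, 1, -1, 1, -1] [-0.0947 -1.9433  0.5524  0.4787 -1.9012 -1.6634 -0.0354  0.0271  0.0134]
[ 0.018 -0.005  0.045 -0.036  0.002  0.032  0.    -0.001  0.001 -0.009
 -0.069 -0.025  0.001  0.003 -0.     0.021  0.103 -0.051  0.001 -0.002
 -0.   ]
```

```bash
cat > r.py <<'E'
import sys,json
from h import *
def down(yaw): return tilt(yaw,0)
def tilt(yaw,al,sgn=1):
    "jug x-axis yaw, fingers tilted al deg from down towards jug x; tool z = -sgn * jug y"
    y=np.radians(yaw); raise_=None
def grip(jyaw,al,sgn=-1):
    j=np.radians(jyaw);a=np.radians(al);xj=np.array([np.cos(j),np.sin(j),0]);yj=np.array([-np.sin(j),np.cos(j),0])
    yt=np.sin(a)*xj+np.array([0,0,-np.cos(a)]);z=sgn*yj
    return Ro.from_matrix(np.stack([np.cross(yt,z),yt,z],1))
def down(zyaw): return grip(zyaw+90,0,-1)
def st():
    p,R,o=pose();w=o["tool_rot"]
    open("log.jsonl","a").write(json.dumps([list(map(float,o["q"])),list(map(float,o["eef_pos"])),list(map(float,w))])+"\n")
    print("t",round(o["t"],2),"p",p.round(4),"q",np.round(o["q"],3).tolist(),"w",round(o["gripper_width"],3),"f",np.round(o["contact_force"],1))
if __name__=="__main__":
    a=[float(x) for x in sys.argv[1:]]
    st()
    if len(a)==4: print(rel(a[:3],down(a[3])))
    if len(a)==5: print(rel(a[:3],grip(a[3],a[4])))
E
python3 r.py .542 .128 .142 105 40
```

```text
t 5.97 p [ 0.4281 -0.0126  0.2159] q [-0.563, 0.065, 0.475, 2.163, -0.04, 0.91, -0.005] w 0.3 f [ 0.7 -0.8 -0.7]
(array([-0.1333,  0.0756,  0.1213]), array([ -4.7, -10.8,  39.8]))
```

```bash
python3 -m crank '[{"linear":[-0.133,0.0756,0.121],"dr":[-4.7,-10.8,39.8],"hand":-0.1},{"linear":[-0.133,0.0756,0.121],"dr":[-4.7,-10.8,39.8],"hand":-0.1},{"linear":[-0.133,0.0756,0.121],"dr":[-4.7,-10.8,39.8],"hand":-0.1},{"linear":[-0.133,0.0756,0.121],"dr":[-4.7,-10.8,39.8],"hand":-0.1},{"linear":[-0.133,0.0756,0.121],"dr":[-4.7,-10.8,39.8],"hand":-0.1},{"linear":[-0.133,0.0756,0.121],"dr":[-4.7,-10.8,39.8],"hand":-0.1},{"linear":[-0.133,0.0756,0.121],"dr":[-4.7,-10.8,39.8],"hand":-0.1}]' | head -3; python3 r.py .542 .128 .142 105 40; python3 fk.py
```

```text
t: 6.55
eef_pos: [0.5368, 0.1238, 0.1293]
tool_rot: [0.668, -0.381, 0.603, -0.211]
t 6.55 p [0.5368 0.1238 0.1293] q [-0.155, 0.587, 0.245, 1.885, -0.877, 1.169, 0.883] w 0.449 f [ 0.5 -2.1  0.1]
(array([-0.0104, -0.008 ,  0.0059]), array([ 0.7, -0.9, -0.2]))
0.027154645264956003 [-1, 1, -1, 1, -1, 1, -1] [-0.0955  0.3162  0.5235  0.4795  0.3535 -1.6606 -0.0172  0.0057 -0.0265]
0.0271546452649561 [-1, 1, -1, 1, -1, 1, -1] [-0.0955  0.3162  0.5235  0.4795  0.3535 -1.6606 -0.0172  0.0057 -0.0265]
0.027154645264956506 [-1, 1, -1, 1, -1, 1, -1] [-0.0955  0.3162  0.5235  0.4795  0.3535  4.6226 -0.0172  0.0057 -0.0265]
[ 0.012 -0.042  0.096 -0.017 -0.005  0.006  0.    -0.005  0.001 -0.034
 -0.077 -0.014  0.001 -0.    -0.     0.008  0.062 -0.112  0.001 -0.006
 -0.    -0.022  0.093  0.045 -0.    -0.006  0.001  0.055  0.018 -0.02
 -0.062  0.017  0.001]
```

```bash
cat > ik.py <<'E'
import fk
from h import *
from r import grip
from scipy.optimize import least_squares
fk.SG=np.array([-1,1,-1,1,-1,1,-1])
lo=np.array([-2.96,-.34,-1.41,.24,-1.37,.17,-2.96]);hi=np.array([2.96,2.1,1.46,2.44,4.51,1.92,2.96])
P=fk.fit([-.0955,.316,.5235,.4795,.3535,-1.6606,0,0,0],fk.D()).x
def ik(x,R,q0):
    f=lambda q:np.r_[(lambda T:np.r_[(T[:3,3]-x)*10,(Ro.from_matrix(T[:3,:3]).inv()*R).as_rotvec()*3])(fk.fk(q,P)),.02*(q-q0)]
    s=least_squares(f,np.clip(q0,lo+.01,hi-.01),bounds=(lo,hi));return s.x,np.abs(s.fun[:6]).max()
def juggrip(spout,jyaw,th,al):
    "TCP pose for jug with spout at point, tipped th"
    j=Ro.from_euler("zy",[jyaw,th],degrees=True)
    g=np.array(spout)+j.apply([-.148,0,-.038])
    R=Ro.from_euler("z",jyaw,degrees=True)*Ro.from_euler("y",th,degrees=True)*Ro.from_euler("z",-jyaw,degrees=True)*grip(jyaw,al)
    return g+.019*R.as_matrix()[:,1],R
if __name__=="__main__":
    np.set_printoptions(precision=2,suppress=True)
    q0=np.array(bot.get_obs()["q"])
    for al in(20,40,60):
      for jy in(-90,-60,-30,0,-120):
        q=q0;x0=np.array([.45,.25,.25])
        out=[]
        for k in np.linspace(0,1,8): # carry yaw
            x,R=juggrip([.53,.02,.25],105+k*(jy-105),0,al)
            q,e=ik(x,R,q);out.append(e)
        tip=[]
        for th in range(15,106,15):
            x,R=juggrip([.53,.02,.25-.13*th/105],jy,th,al);q,e=ik(x,R,q);tip.append(e)
        print(al,jy,"carry",np.array(out),"tip",np.array(tip),q)
E
python3 ik.py
```

```text
20 -90 carry [0.   0.   0.   0.02 0.11 0.   0.43 0.81] tip [0.69 0.66 0.   0.   0.   0.   0.  ] [ 0.64  1.01 -0.53  2.02 -1.01  1.18 -2.04]
20 -60 carry [0.   0.   0.   0.   0.11 0.06 0.   0.4 ] tip [0.35 0.   0.   0.   0.   0.   0.  ] [ 0.61  1.11 -0.78  1.63 -0.5   1.52 -2.51]
20 -30 carry [0.   0.   0.   0.   0.   0.13 0.08 0.  ] tip [0.   0.   0.   0.   0.   0.   0.19] [ 0.61  1.43 -1.31  1.34 -0.    1.92 -2.95]
20 0 carry [0.   0.   0.   0.   0.   0.   0.08 0.14] tip [0.   0.   0.   0.   0.05 0.64 1.22] [ 0.06  0.84 -0.25  1.47  0.    1.92 -1.85]
20 -120 carry [0.   0.   0.   0.13 0.   0.33 0.76 1.6 ] tip [1.13 1.02 0.   0.   0.07 0.02 0.  ] [ 1.26  1.5  -0.91  2.33 -1.18  0.43 -1.61]
40 -90 carry [0.   0.   0.   0.31 0.55 0.32 0.77 1.37] tip [0.96 0.7  0.69 0.   0.   0.   0.  ] [ 0.25  0.7  -0.15  2.08 -1.15  1.16 -2.08]
40 -60 carry [0.   0.   0.   0.1  0.55 0.46 0.35 0.73] tip [0.39 0.34 0.   0.   0.   0.   0.  ] [ 0.33  0.79 -0.39  1.69 -0.61  1.48 -2.35]
40 -30 carry [0.   0.   0.   0.   0.23 0.59 0.46 0.28] tip [0. 0. 0. 0. 0. 0. 0.] [ 0.41  1.01 -0.81  1.34 -0.1   1.88 -2
[... 282 characters left out ...]
]
60 -90 carry [0.   0.   0.   0.67 1.1  1.11 1.43 1.87] tip [1.54 1.13 0.73 0.71 0.   0.   0.  ] [-0.22  0.52  0.25  2.11 -1.14  1.05 -2.26]
60 -60 carry [0.   0.   0.   0.28 0.77 0.93 1.13 1.41] tip [0.91 0.41 0.36 0.   0.   0.   0.  ] [-0.15  0.58  0.16  1.77 -0.71  1.4  -2.26]
60 -30 carry [0.   0.   0.   0.   0.49 0.81 1.06 1.07] tip [0.45 0.   0.   0.   0.   0.   0.  ] [ 0.42  0.8  -0.79  1.48  0.01  1.65 -2.45]
60 0 carry [0.   0.   0.   0.   0.   0.42 0.78 1.19] tip [0.79 0.28 0.   0.   0.   0.   0.  ] [-0.24  0.72  0.2   1.35 -0.1   1.87 -1.6 ]
60 -120 carry [0.   0.   0.05 0.81 1.01 1.35 1.83 2.49] tip [2.29 1.9  1.4  1.02 1.18 0.   0.11] [ 0.85  0.74 -0.95  2.39 -1.37  0.17 -2.17]
```

```bash
cat > sim.py <<'E'
from ik import *
np.set_printoptions(precision=2,suppress=True)
q00=np.array(bot.get_obs()["q"])
for al in(5,15,25,35):
  for jy in(-45,-65,-90):
    q=q00;o=[];sp=lambda g,j,th:np.array(g)-Ro.from_euler("zy",[j,th],degrees=True).apply([-.148,0,-.038])
    seq=[((.528,.178,.072),105,0),((.528,.178,.2),105,0),((.528,.178,.24),105,al)]
    seq+=[((.53,.2,.27),105+k*(jy-105),al) for k in np.linspace(.1,1,10)]
    for g,j,th in seq:
        x,R=juggrip(sp(g,j,th),j,th,al);q,e=ik(x,R,q);o.append(e)
    qm=q;o2=[]
    for th in range(30,121,15):
        x,R=juggrip([.53,.03,.24-.11*min(th,90)/90],jy,th,al);q,e=ik(x,R,q);o2.append(e)
    qe=q;o3=[];q=qm
    c=np.array([.51,.254]);jr=np.radians(jy);d=np.array([np.cos(jr),np.sin(jr)])
    for z,th in((.25,al),(.2,0),(.075,0)):
        g=np.r_[c-.079*d,z];x,R=juggrip(sp(g,jy,th),jy,th,al);q,e=ik(x,R,q);o3.append(e)
    print(al,jy,"carry",np.array(o),"tip",np.array(o2),"put",np.array(o3),qe)
E
python3 sim.py
```

```text
5 -45 carry [0. 0. 0. 0. 0. 0. 0. 0. 0. 0. 0. 0. 0.] tip [0. 0. 0. 0. 0. 0. 0.] put [0. 0. 0.] [ 0.53  1.51 -1.    1.33 -0.54  1.92 -2.79]
5 -65 carry [0. 0. 0. 0. 0. 0. 0. 0. 0. 0. 0. 0. 0.] tip [0. 0. 0. 0. 0. 0. 0.] put [0. 0. 0.] [ 0.33  1.24 -0.4   1.57 -0.99  1.92 -2.21]
5 -90 carry [0. 0. 0. 0. 0. 0. 0. 0. 0. 0. 0. 0. 0.] tip [0. 0. 0. 0. 0. 0. 0.] put [0.22 0.22 0.02] [ 0.2   1.23 -0.11  1.87 -1.34  1.92 -1.74]
15 -45 carry [0. 0. 0. 0. 0. 0. 0. 0. 0. 0. 0. 0. 0.] tip [0. 0. 0. 0. 0. 0. 0.] put [0. 0. 0.] [ 0.49  1.37 -0.89  1.32 -0.51  1.92 -2.7 ]
15 -65 carry [0. 0. 0. 0. 0. 0. 0. 0. 0. 0. 0. 0. 0.] tip [0. 0. 0. 0. 0. 0. 0.] put [0. 0. 0.] [ 0.22  1.12 -0.22  1.59 -1.02  1.92 -2.16]
15 -90 carry [0. 0. 0. 0. 0. 0. 0. 0. 0. 0. 0. 0. 0.] tip [0. 0. 0. 0. 0. 0. 0.] put [0.22 0.42 0.22] [ 0.13  1.12  0.01  1.92 -1.37  1.86 -1.76]
25 -45 carry [0. 0. 0. 0. 0. 0. 0. 0. 0. 0. 0. 0. 0.] tip [0. 0. 0. 0. 0. 0. 0.] put [0. 0. 0.] [ 0.41  1.22 -0.72  1.32 -0.53  1.92 -2.58]
25 -65 carry [0. 0. 0. 0. 0. 0. 0. 0. 0. 0. 0. 0. 0.] tip [0. 0. 0. 0. 0. 0. 0.] put [0. 0. 0.] [ 0.09  1.02 -0.02  1.61 -1.06  1.92 -2.11]
25 -90 carry [0. 0. 0. 0. 0. 0. 0. 0. 0. 0. 0. 0. 0.] tip [0. 0. 0. 0. 0. 0. 0.] put [0.22 0.62 0.43] [ 0.09  1.01  0.08  1.96 -1.37  1.76 -1.81]
35 -45 carry [0. 0. 0. 0. 0. 0. 0. 0. 0. 0. 0. 0. 0.] tip [0. 0. 0. 0. 0. 0. 0.] put [0. 0. 0.] [ 0.29  1.06 -0.47  1.34 -0.58  1.92 -2.43]
35 -65 carry [0. 0. 0. 0. 0. 0. 0. 0. 0. 0. 0. 0. 0.] tip [0. 0. 0. 0. 0. 0. 0.] put [0.   0.12 0.  ] [-0.08  0.95  0.21  1.63 -1.1   1.92 -2.07]
35 -90 carry [0. 0. 0. 0. 0. 0. 0. 0. 0. 0. 0. 0. 0.] tip [0. 0. 0. 0. 0. 0. 0.] put [0.22 0.83 0.64] [ 0.02  0.91  0.16  2.01 -1.37  1.66 -1.86]
```

```bash
python3 r.py .536 .149 .142 105 25
```

```text
t 6.55 p [0.5368 0.1238 0.1293] q [-0.155, 0.587, 0.245, 1.885, -0.877, 1.169, 0.883] w 0.449 f [ 0.5 -2.1  0.1]
(array([-0.0271,  0.0061,  0.0054]), array([  0.8,  -0.8, -15.2]))
```

```bash
python3 -m crank '[{"linear":[-0.017,0.014,0],"dr":[0,0,-15],"hand":-0.1},{"linear":[-0.017,0.014,0],"dr":[0,0,-15],"hand":-0.1},{"linear":[-0.017,0.014,0],"dr":[0,0,-15],"hand":-0.1},{"linear":[-0.017,0.014,0],"dr":[0,0,-15],"hand":-0.1},{"linear":[-0.017,0.014,0],"dr":[0,0,-15],"hand":-0.1}]' >/dev/null; python3 r.py .526 .186 .061 105 25
python3 - <<'E'
from h import *
a=snap("top","t3");b=snap("side","s3")
A=cv2.resize(a[150:270,100:280],None,fx=4,fy=4);B=cv2.resize(b[120:220,140:290],None,fx=4,fy=4)
cv2.imwrite("pics/3.png",cv2.resize(np.hstack([A[:400],B[:400]]),None,fx=.6,fy=.6))
for n in("jug_grip","jug_mid","jug_spout"):
    r=[[(np.round(x["xy"],1).tolist(),round(x["score"],2)) for x in bot.place_of(c,n)][:2] for c in("top","side")];print(n,r,tri(r[0][0][0],r[1][0][0]) if r[0] and r[1] else "")
E
```

```text
t 6.97 p [0.5305 0.1491 0.1348] q [-0.385, 0.475, 0.318, 1.937, -0.71, 0.978, 0.642] w 0.45 f [ 0.6 -0.1  0.2]
(array([-0.0021,  0.0824,  0.0061]), array([ 0.6, -0.2,  0. ]))
jug_grip [[([157.0, 224.3], 0.72), ([180.8, 213.1], 0.56)], []] 
jug_mid [[([150.0, 227.1], 0.68), ([250.5, 254.7], 0.45)], [([183.4, 165.4], 0.97)]] (array([0.51160319, 0.25927435, 0.06136796]), np.float64(0.015160647081469133))
jug_spout [[([124.1, 230.6], 0.69)], [([163.4, 150.1], 0.7)]] (array([0.49412259, 0.32514567, 0.09215785]), np.float64(0.00045597479436165696))
```

View pics/3.png

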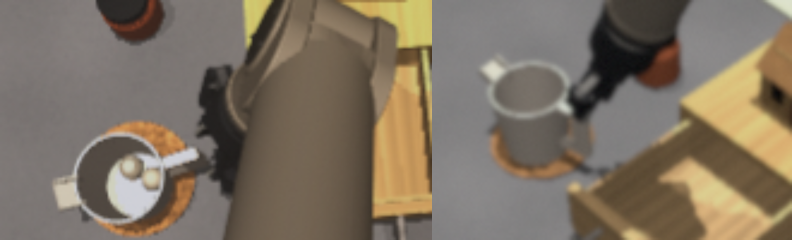

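The fingers line up with the handle (top crop ~(200,152)), drawer open; advancing to grasp.

```bash
python3 -m crank '[{"linear":[-0.001,0.03,0.006],"dr":[0.6,0,0],"hand":-0.1},{"linear":[-0.002,0.05,0.006],"dr":[0.6,0,0],"hand":-0.1},{"linear":[-0.002,0.07,0.006],"dr":[0.6,0,0],"hand":-0.1},{"linear":[-0.002,0.083,0.006],"dr":[0.6,0,0],"hand":-0.1},{"linear":[-0.002,0.083,0.006],"dr":[0.6,0,0],"hand":-0.1},{"linear":[-0.002,0.083,0.006],"dr":[0.6,0,0],"hand":-0.1}]'; python3 -m crank '[{"linear":[0,0,0],"dr":[0,0,0],"hand":-1},{"linear":[0,0,0],"dr":[0,0,0],"hand":-1},{"linear":[0,0,0],"dr":[0,0,0],"hand":-1},{"linear":[0,0,0],"dr":[0,0,0],"hand":-1},{"linear":[0,0,0],"dr":[0,0,0],"hand":-1}]' 70;python3 r.py
```

```text
t: 7.87
eef_pos: [0.526, 0.1857, 0.0595]
tool_rot: [0.639, -0.454, 0.544, -0.299]
contact_force: [0.8, -0.5, 0.1]
gripper_width: 0.456
t: 8.28
eef_pos: [0.5274, 0.1853, 0.0609]
tool_rot: [0.64, -0.453, 0.543, -0.3]
contact_force: [0.0, -3.0, 5.6]
gripper_width: 0.161
t 8.28 p [0.5274 0.1853 0.0609] q [-0.391, 0.58, 0.246, 1.978, -0.822, 0.825, 0.716] w 0.161 f [ 0.  -3.   5.6]
```

```bash
cat > plan.py <<'E'
from ik import *
np.set_printoptions(precision=4,suppress=True)
def sp(g,j,th): return np.array(g)-Ro.from_euler("zy",[j,th],degrees=True).apply([-.148,0,-.038])
def chain(W,al,dz=.006):
    p,R,_=pose()
    for (kind,x,j,th) in W:
        s=np.array(x) if kind=="s" else sp(x,j,th)
        X,RR=juggrip(s,j,th,al)
        X=X+Ro.from_euler("zy",[j,th],degrees=True).apply([0,0,dz])
        print(kind,x,j,th,"lin",R.inv().apply(X-p),"dr",(R.inv()*RR).as_rotvec(degrees=True).round(1));p,R=X,RR
E
python3 - <<'E'
from plan import *
chain([("g",(.528,.178,.23),105,0),("g",(.52,.2,.27),75,25),("g",(.52,.2,.27),20,25),("g",(.52,.2,.27),-25,25),("g",(.51,.2,.27),-65,25),("s",(.53,.03,.2),-65,35),("s",(.53,.03,.14),-65,75),("s",(.53,.03,.125),-65,95)],25)
p,R,_=pose();print(R.as_matrix())
E
```

```text
g (0.528, 0.178, 0.23) 105 0 lin [-0.0674 -0.1427 -0.0014] dr [-0.1 -0.3  0. ]
g (0.52, 0.2, 0.27) 75 25 lin [-0.0292 -0.0279  0.0004] dr [  6.5  29.5 -24.4]
g (0.52, 0.2, 0.27) 20 25 lin [-0. -0. -0.] dr [-0. 55. -0.]
g (0.52, 0.2, 0.27) -25 25 lin [0. 0. 0.] dr [-0. 45.  0.]
g (0.51, 0.2, 0.27) -65 25 lin [0.0091 0.     0.0042] dr [ 0. 40.  0.]
s (0.53, 0.03, 0.2) -65 35 lin [-0.0072  0.0655  0.0624] dr [ -0.   0. -10.]
s (0.53, 0.03, 0.14) -65 75 lin [-0.0002  0.0112 -0.0204] dr [  0.   0. -40.]
s (0.53, 0.03, 0.125) -65 95 lin [-0.0007 -0.0065 -0.0187] dr [ -0.  -0. -20.]
[[ 0.2301 -0.1077  0.9672]
 [-0.8768  0.4083  0.254 ]
 [-0.4223 -0.9064 -0.0005]]
```

```bash
python3 -m crank '[{"linear":[-0.01,-0.02,0],"dr":[0,0,0],"hand":-1},{"linear":[-0.02,-0.04,0],"dr":[0,0,0],"hand":-1},{"linear":[-0.033,-0.07,0],"dr":[0,0,0],"hand":-1},{"linear":[-0.047,-0.1,0],"dr":[0,0,0],"hand":-1},{"linear":[-0.06,-0.127,0],"dr":[0,0,0],"hand":-1},{"linear":[-0.067,-0.143,-0.001],"dr":[0,0,0],"hand":-1},{"linear":[-0.067,-0.143,-0.001],"dr":[0,0,0],"hand":-1}]'
python3 -m crank '[{"linear":[-0.01,-0.01,0],"dr":[1.3,5.9,-4.9],"hand":-1},{"linear":[-0.02,-0.02,0],"dr":[2.6,11.8,-9.8],"hand":-1},{"linear":[-0.029,-0.028,0],"dr":[3.9,17.7,-14.6],"hand":-1},{"linear":[-0.029,-0.028,0],"dr":[5.2,23.6,-19.5],"hand":-1},{"linear":[-0.029,-0.028,0],"dr":[6.5,29.5,-24.4],"hand":-1},{"linear":[-0.029,-0.028,0],"dr":[6.5,29.5,-24.4],"hand":-1},{"linear":[-0.029,-0.028,0],"dr":[6.5,29.5,-24.4],"hand":-1}]'; python3 r.py
python3 - <<'E'
from h import *
a=snap("top","t4");b=snap("side","s4")
cv2.imwrite("pics/4.png",np.hstack([cv2.resize(a[120:280,80:300],(400,290)),cv2.resize(b[60:240,120:330],(400,290))]))
E
```

```text
t: 8.87
eef_pos: [0.5276, 0.1862, 0.2219]
tool_rot: [0.642, -0.452, 0.541, -0.301]
contact_force: [0.4, -0.5, -1.8]
gripper_width: 0.159
t: 9.45
eef_pos: [0.5202, 0.2039, 0.2538]
tool_rot: [0.429, -0.433, 0.561, -0.56]
contact_force: [-0.1, 1.7, -1.4]
gripper_width: 0.155
t 9.45 p [0.5202 0.2039 0.2538] q [-0.906, 0.287, 0.519, 1.834, -0.161, 1.068, -0.586] w 0.155 f [-0.1  1.7 -1.4]
```

View pics/4.png

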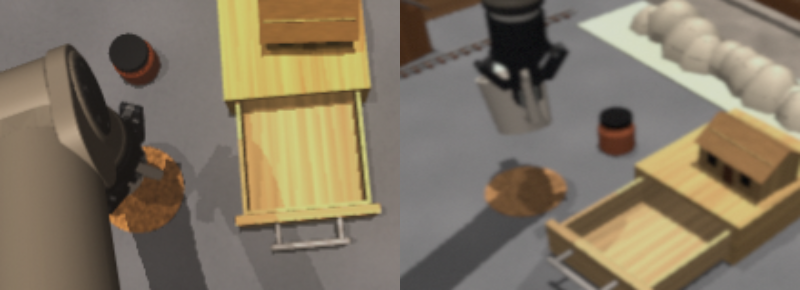

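The jug is held (side crop ~(515,100)), tilted slightly over its clear mat. I'll turn it now.

```bash
python3 -m crank '[{"linear":[0,0,0],"dr":[0,7,0],"hand":-1},{"linear":[0,0,0],"dr":[0,14,0],"hand":-1},{"linear":[0,0,0],"dr":[0,21,0],"hand":-1},{"linear":[0,0,0],"dr":[0,28,0],"hand":-1},{"linear":[0,0,0],"dr":[0,35,0],"hand":-1},{"linear":[0,0,0],"dr":[0,42,0],"hand":-1},{"linear":[0,0,0],"dr":[0,49,0],"hand":-1},{"linear":[0,0,0],"dr":[0,55,0],"hand":-1},{"linear":[0,0,0],"dr":[0,55,0],"hand":-1}]' | head -3
python3 -m crank '[{"linear":[0,0,0],"dr":[0,7,0],"hand":-1},{"linear":[0,0,0],"dr":[0,14,0],"hand":-1},{"linear":[0,0,0],"dr":[0,21,0],"hand":-1},{"linear":[0,0,0],"dr":[0,28,0],"hand":-1},{"linear":[0,0,0],"dr":[0,35,0],"hand":-1},{"linear":[0,0,0],"dr":[0,42,0],"hand":-1},{"linear":[0,0,0],"dr":[0,45,0],"hand":-1},{"linear":[0,0,0],"dr":[0,45,0],"hand":-1}]' | head -3
python3 -m crank '[{"linear":[0.002,0,0.001],"dr":[0,7,0],"hand":-1},{"linear":[0.004,0,0.002],"dr":[0,14,0],"hand":-1},{"linear":[0.006,0,0.003],"dr":[0,21,0],"hand":-1},{"linear":[0.008,0,0.004],"dr":[0,28,0],"hand":-1},{"linear":[0.009,0,0.004],"dr":[0,35,0],"hand":-1},{"linear":[0.009,0,0.004],"dr":[0,40,0],"hand":-1},{"linear":[0.009,0,0.004],"dr":[0,40,0],"hand":-1},{"linear":[0.009,0,0.004],"dr":[0,40,0],"hand":-1}]' | head -3
python3 r.py; python3 - <<'E'
from plan import *
chain([("s",(.53,.03,.2),-65,35),("s",(.53,.03,.14),-65,75),("s",(.53,.03,.125),-65,95)],25)
E
```

```text
t: 10.3
eef_pos: [0.5218, 0.1982, 0.2546]
tool_rot: [0.118, -0.122, 0.697, -0.696]
t: 10.97
eef_pos: [0.5219, 0.1989, 0.2548]
tool_rot: [0.155, -0.152, -0.69, 0.69]
t: 11.63
eef_pos: [0.5122, 0.1998, 0.2551]
tool_rot: [0.38, -0.378, -0.596, 0.597]
t 11.63 p [0.5122 0.1998 0.2551] q [-1.308, 0.407, 1.084, 1.875, -0.404, 1.106, -2.772] w 0.154 f [-1.2  0.6 -2.1]
s (0.53, 0.03, 0.2) -65 35 lin [-0.0071  0.0644  0.0618] dr [-0.2  0.1 -9.9]
s (0.53, 0.03, 0.14) -65 75 lin [-0.0002  0.0112 -0.0204] dr [  0.   0. -40.]
s (0.53, 0.03, 0.125) -65 95 lin [-0.0007 -0.0065 -0.0187] dr [ -0.  -0. -20.]
```

```bash
python3 -m crank '[{"linear":[-0.003,0.02,0.02],"dr":[0,0,-3],"hand":-1},{"linear":[-0.005,0.04,0.04],"dr":[0,0,-6],"hand":-1},{"linear":[-0.007,0.064,0.062],"dr":[0,0,-10],"hand":-1},{"linear":[-0.007,0.064,0.062],"dr":[0,0,-10],"hand":-1},{"linear":[-0.007,0.064,0.062],"dr":[0,0,-10],"hand":-1},{"linear":[-0.007,0.064,0.062],"dr":[0,0,-10],"hand":-1}]' | head -3
python3 r.py; python3 - <<'E'
from plan import *
chain([("s",(.53,.03,.2),-65,35),("s",(.53,.03,.14),-65,75),("s",(.53,.03,.125),-65,95)],25)
p,R,_=pose()
q=np.array(bot.get_obs()["q"])
for th in range(35,100,10):
    X,RR=juggrip([.53,.03,.2-.075*(th-35)/60],-65,th,25);q,e=ik(X,RR,q);print(th,e.round(3),q)
a=snap("top","t5");b=snap("side","s5")
cv2.imwrite("pics/5.png",np.hstack([cv2.resize(a[120:280,80:300],(400,290)),cv2.resize(b[60:240,120:330],(400,290))]))
for n in("jug_spout","jug_mid"):
    r=[[(np.round(x["xy"],1).tolist(),round(x["score"],2)) for x in bot.place_of(c,n)][:2] for c in("top","side")];print(n,r,tri(r[0][0][0],r[1][0][0]) if r[0] and r[1] else "")
E
```

```text
t: 12.13
eef_pos: [0.4602, 0.1683, 0.1926]
tool_rot: [-0.431, 0.327, 0.627, -0.561]
t 12.13 p [0.4602 0.1683 0.1926] q [-1.153, 0.358, 0.984, 2.06, -0.562, 1.001, -2.562] w 0.153 f [-0.2  0.7 -1.6]
s (0.53, 0.03, 0.2) -65 35 lin [-0.0009  0.0015  0.0015] dr [-0.  -0.1 -0. ]
s (0.53, 0.03, 0.14) -65 75 lin [-0.0002  0.0112 -0.0204] dr [  0.   0. -40.]
s (0.53, 0.03, 0.125) -65 95 lin [-0.0007 -0.0065 -0.0187] dr [ -0.  -0. -20.]
35 0.0 [-1.1537  0.3757  0.9725  2.0464 -0.566   1.016  -2.5679]
45 0.0 [-0.9776  0.4137  0.8983  2.0198 -0.7117  1.1396 -2.3962]
55 0.0 [-0.8117  0.4793  0.8269  1.9841 -0.8324  1.2841 -2.2542]
65 0.0 [-0.6618  0.5623  0.7548  1.9404 -0.9267  1.4344 -2.1447]
75 0.0 [-0.5306  0.656   0.6805  1.8893 -1.      1.5801 -2.0641]
85 0.0 [-0.4186  0.7564  0.6041  1.8313 -1.0588  1.7164 -2.0076]
95 0.0 [-0.3251  0.8612  0.5262  1.7668 -1.1083  1.8419 -1.9713]
jug_spout [[([230.1, 216.9], 0.85), ([342.2, 214.8], 0.36)], []] 
jug_mid [[([195.8, 232.3], 0.95)], [([198.3, 173.5], 0.62)]] (array([0.4852, 0.1229, 0.1469]), np.float64(0.008019084712284666))
```

View pics/5.png

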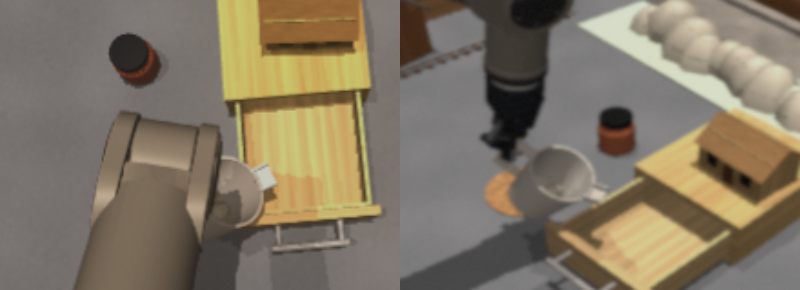

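```bash
python3 - <<'E'
from plan import *
print(atz("top",(225.75,218),.2))
chain([("s",(.545,.01,.18),-65,50),("s",(.545,.01,.14),-65,80),("s",(.545,.01,.13),-65,95)],25)
E
```

```text
[0.5106 0.0456 0.2   ]
s (0.545, 0.01, 0.18) -65 50 lin [-0.0232 -0.0023 -0.0088] dr [ -0.1  -0.1 -15. ]
s (0.545, 0.01, 0.14) -65 80 lin [-0.0038  0.0037 -0.0202] dr [  0.  -0. -30.]
s (0.545, 0.01, 0.13) -65 95 lin [ 0.0003 -0.0056 -0.0145] dr [ -0.  -0. -15.]
```

```bash
python3 -m crank '[{"linear":[-0.008,0,-0.003],"dr":[0,0,-5],"hand":-1},{"linear":[-0.016,0,-0.006],"dr":[0,0,-10],"hand":-1},{"linear":[-0.023,-0.002,-0.009],"dr":[0,0,-15],"hand":-1},{"linear":[-0.023,-0.002,-0.009],"dr":[0,0,-15],"hand":-1}]' | head -3
python3 -m crank '[{"linear":[-0.001,0.001,-0.003],"dr":[0,0,-5],"hand":-1},{"linear":[-0.001,0.001,-0.006],"dr":[0,0,-10],"hand":-1},{"linear":[-0.002,0.002,-0.01],"dr":[0,0,-15],"hand":-1},{"linear":[-0.003,0.003,-0.013],"dr":[0,0,-20],"hand":-1},{"linear":[-0.004,0.003,-0.017],"dr":[0,0,-25],"hand":-1},{"linear":[-0.004,0.004,-0.02],"dr":[0,0,-30],"hand":-1},{"linear":[-0.004,0.004,-0.02],"dr":[0,0,-30],"hand":-1},{"linear":[-0.004,0.004,-0.02],"dr":[0,0,-30],"hand":-1},{"linear":[-0.004,0.004,-0.02],"dr":[0,0,-30],"hand":-1},{"linear":[-0.004,0.004,-0.02],"dr":[0,0,-30],"hand":-1}]'
python3 -m crank '[{"linear":[0,-0.002,-0.005],"dr":[0,0,-5],"hand":-1},{"linear":[0,-0.004,-0.01],"dr":[0,0,-10],"hand":-1},{"linear":[0,-0.006,-0.0145],"dr":[0,0,-15],"hand":-1},{"linear":[0,-0.006,-0.0145],"dr":[0,0,-15],"hand":-1},{"linear":[0,-0.006,-0.0145],"dr":[0,0,-15],"hand":-1},{"linear":[0,-0.006,-0.0145],"dr":[0,0,-15],"hand":-1}]'
python3 r.py; python3 - <<'E'
from plan import *
a=snap("top","t6");b=snap("side","s6")
cv2.imwrite("pics/6.png",np.hstack([cv2.resize(a[120:280,80:300],(400,290)),cv2.resize(b[60:240,120:330],(400,290))]))
chain([("s",(.545,.01,.13),-65,95),("s",(.545,.01,.13),-65,115)],25)
E
```

```text
t: 12.77
eef_pos: [0.479, 0.1458, 0.1891]
tool_rot: [-0.504, 0.245, 0.662, -0.498]
t: 13.6
eef_pos: [0.4955, 0.1589, 0.1849]
tool_rot: [-0.614, 0.061, 0.704, -0.353]
contact_force: [-0.8, 2.9, 3.7]
gripper_width: 0.154
t: 14.1
eef_pos: [0.511, 0.1608, 0.189]
tool_rot: [-0.654, -0.032, 0.706, -0.269]
contact_force: [-0.3, 4.7, 7.9]
gripper_width: 0.154
t 14.1 p [0.511  0.1608 0.189 ] q [-0.273, 0.832, 0.519, 1.785, -1.141, 1.827, -1.92] w 0.154 f [-0.3  4.7  7.9]
s (0.545, 0.01, 0.13) -65 95 lin [-0.0005 -0.0004  0.0001] dr [ 0.  -0.   0.2]
s (0.545, 0.01, 0.13) -65 115 lin [ 0.0079 -0.0124 -0.0216] dr [  0.  -0. -20.]
```

View pics/6.png

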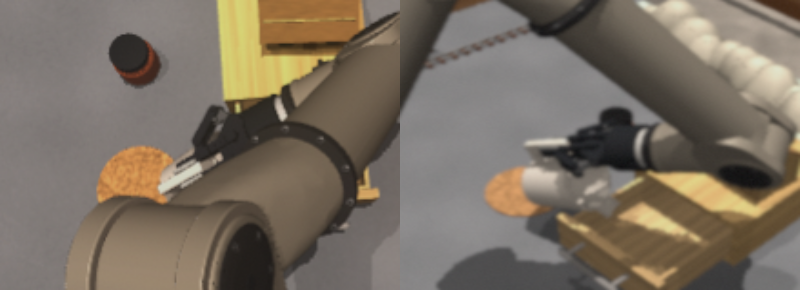

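```bash
sed -i 's/from_euler("zy"/from_euler("ZY"/g' ik.py plan.py sim.py; python3 - <<'E'
from plan import *
# jug pose from tool: upright grasp recorded at grasp time
Rg=Ro.from_quat([-.453,.543,-.3,.64]);pg=np.array([.5274,.1853,.0609])
Rj0=Ro.from_euler("z",105,degrees=True);g=np.array([.528,.178,.072])
def spout(p,R):
    Rj=R*Rg.inv()*Rj0; gp=p+R.apply(Rg.inv().apply(g-pg)); return gp+Rj.apply([.148,0,.038]),Rj
for p,q in[((.4602,.1683,.1926),(-0.431,0.327,0.627,-0.561)),((.479,.1458,.1891),(-0.504,0.245,0.662,-0.498)),((.4955,.1589,.1849),(-0.614,0.061,0.704,-0.353)),((.511,.1608,.189),(-.654,-.032,.706,-.269))]:
    R=Ro.from_quat([q[1],q[2],q[3],q[0]]);s,Rj=spout(np.array(p),R)
    d=s-np.array([.577,-.002,.022]);y=np.radians(3.7)
    print(s,"in drawer",d[0]*np.cos(y)+d[1]*np.sin(y),-d[0]*np.sin(y)+d[1]*np.cos(y),"tilt",np.degrees(np.arccos(Rj.as_matrix()[2,2])),"foot",s+Rj.apply([-.069,0,-.106]))
a=cv2.imread("pics/s6.png");A=cv2.resize(a[140:230,190:310],None,fx=6,fy=6,interpolation=cv2.INTER_CUBIC);cv2.imwrite("pics/7.png",A)
chain([("s",(.55,.03,.16),-65,95)],25)
E
```

```text
[0.5225 0.039  0.152 ] in drawer -0.05177274225615458 0.04447595432095285 tilt 35.03909128286513 foot [0.4726 0.1453 0.1048]
[0.5333 0.0299 0.1126] in drawer -0.04150506895250121 0.03465044323854003 tilt 50.0829855079723 foot [0.4812 0.1441 0.0975]
[0.5276 0.094  0.0545] in drawer -0.04313132040879255 0.09901943092070893 tilt 80.20098305432658 foot [0.4783 0.1993 0.1045]
[0.5279 0.129  0.0443] in drawer -0.04054001267533921 0.13394004802947157 tilt 95.28558632462938 foot [0.4857 0.2188 0.1228]
s (0.55, 0.03, 0.16) -65 95 lin [ 0.0747 -0.1314  0.0199] dr [ 0.  -0.   0.2]
```

View pics/7.png

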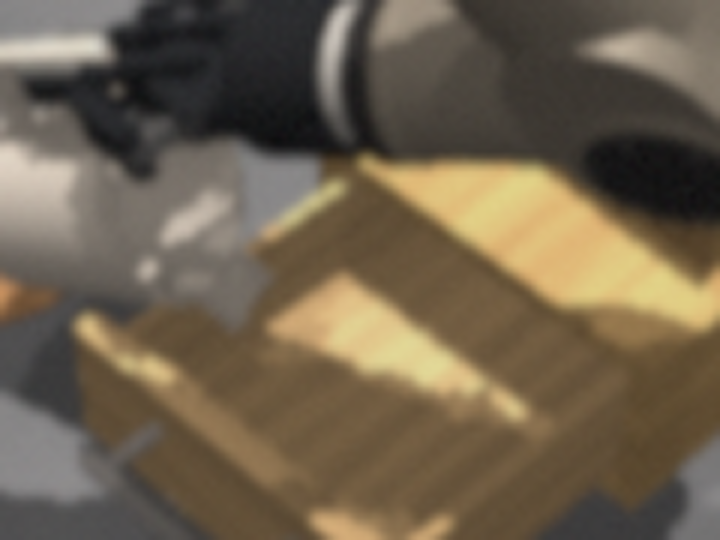

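The jug's lip lies just inside the drawer's left rim (crop ~(235,300)). My planner used the wrong Euler order, so the position was too low and too far left. I've fixed it and am lifting the jug up and inward.

```bash
python3 -m crank '[{"linear":[0.009,-0.016,0.002],"dr":[0,0,0],"hand":-1},{"linear":[0.018,-0.032,0.005],"dr":[0,0,0],"hand":-1},{"linear":[0.027,-0.048,0.007],"dr":[0,0,0],"hand":-1},{"linear":[0.036,-0.064,0.01],"dr":[0,0,0],"hand":-1},{"linear":[0.046,-0.08,0.012],"dr":[0,0,0],"hand":-1},{"linear":[0.056,-0.098,0.015],"dr":[0,0,0],"hand":-1},{"linear":[0.065,-0.115,0.017],"dr":[0,0,0],"hand":-1},{"linear":[0.0747,-0.131,0.02],"dr":[0,0,0],"hand":-1},{"linear":[0.0747,-0.131,0.02],"dr":[0,0,0],"hand":-1},{"linear":[0.0747,-0.131,0.02],"dr":[0,0,0],"hand":-1}]'
python3 r.py; python3 - <<'E'
from plan import *
a=snap("top","t8");b=snap("side","s8")
cv2.imwrite("pics/8.png",np.hstack([cv2.resize(a[120:280,80:300],(400,290)),cv2.resize(b[100:240,170:340],(400,330))[:290]]))
chain([("s",(.55,.03,.16),-65,95),("s",(.55,.03,.16),-65,115)],25)
for n in("jug_spout","jug_mid"):
    r=[[(np.round(x["xy"],1).tolist(),round(x["score"],2)) for x in bot.place_of(c,n)][:2] for c in("top","side")];print(n,r)
print(proj("side",np.array([.55,.03,.16])),proj("side",np.array([.55,.03,.16])+Ro.from_euler("ZY",[-65,95],degrees=True).apply([-.069,0,-.056])))
E
```

```text
t: 15.03
eef_pos: [0.5343, 0.0602, 0.3029]
tool_rot: [-0.654, -0.028, 0.706, -0.269]
contact_force: [-0.5, 0.8, -1.5]
gripper_width: 0.154
t 15.03 p [0.5343 0.0602 0.3029] q [0.028, 0.675, 0.3, 1.621, -0.956, 1.904, -2.141] w 0.154 f [-0.5  0.8 -1.5]
s (0.55, 0.03, 0.16) -65 95 lin [ 0.0021 -0.0004 -0.0013] dr [ 0.1 -0.3  0.1]
s (0.55, 0.03, 0.16) -65 115 lin [-0.0139 -0.0496  0.    ] dr [  0.  -0. -20.]
jug_spout [[([258.7, 188.8], 0.79)], [([228.2, 132.4], 0.48)]]
jug_mid [[([225.8, 202.3], 0.58)], [([236.2, 156.6], 0.67)]]
[236.1079 177.7082] [218.2052 152.2604]
```

View pics/8.png

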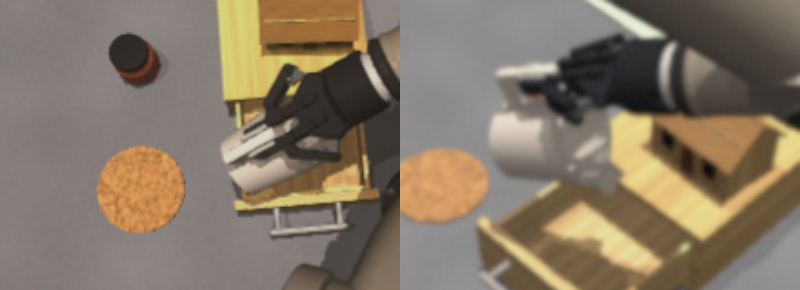

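```bash
python3 - <<'E'
from plan import *
print(tri((225.8,202.3),(236.2,156.6)))
p,R,_=pose();print(proj("side",p),proj("top",p),proj("side",p-.019*R.as_matrix()[:,1]),proj("top",p-.019*R.as_matrix()[:,1]))
b=cv2.imread("pics/s8.png");a=cv2.imread("pics/t8.png")
A=cv2.resize(b[110:235,195:320],(500,500),interpolation=cv2.INTER_CUBIC);B=cv2.resize(a[150:250,190:290],(300,300),interpolation=cv2.INTER_CUBIC)
D=np.zeros((500,800,3),np.uint8);D[:,:500]=A;D[:300,500:]=B;cv2.imwrite("pics/9.png",D)
E
```

```text
(array([0.5506, 0.0395, 0.2288]), np.float64(0.014602820119000746))
[221.0603 133.4203] [214.6743 202.6352] [227.4699 133.2911] [221.911  198.5566]
```

View pics/9.png

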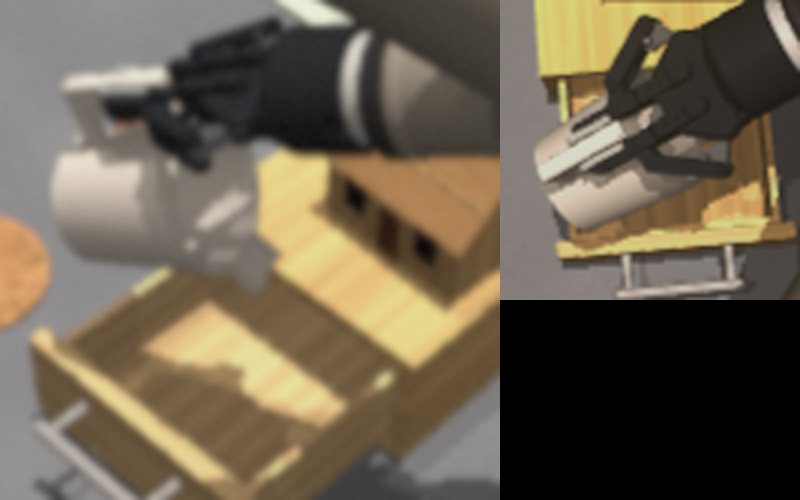

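```bash
python3 - <<'E'
from plan import *
np.set_printoptions(precision=3,suppress=True)
for jy in(-65,-80,-95):
  for s in((.54,.03,.15),(.53,.05,.13),(.51,.04,.14)):
    q=np.array(bot.get_obs()["q"]);o=[]
    for th in(95,105,115,125,135):
        X,RR=juggrip(s,jy,th,25);q,e=ik(X,RR,q);o.append(e)
    print(jy,s,np.array(o),q)
chain([("s",(.54,.05,.15),-80,95),("s",(.54,.05,.15),-80,115),("s",(.54,.05,.15),-80,125)],25)
E
```

```text
-65 (0.54, 0.03, 0.15) [0. 0. 0. 0. 0.] [ 0.805  1.33  -0.884  1.362 -0.645  1.92  -2.704]
-65 (0.53, 0.05, 0.13) [0. 0. 0. 0. 0.] [ 0.756  1.3   -0.787  1.403 -0.68   1.92  -2.605]
-65 (0.51, 0.04, 0.14) [0. 0. 0. 0. 0.] [ 0.796  1.273 -0.793  1.455 -0.67   1.92  -2.596]
-80 (0.54, 0.03, 0.15) [0. 0. 0. 0. 0.] [ 0.736  1.101 -0.498  1.571 -0.943  1.92  -2.365]
-80 (0.53, 0.05, 0.13) [0. 0. 0. 0. 0.] [ 0.682  1.1   -0.431  1.61  -0.959  1.92  -2.286]
-80 (0.51, 0.04, 0.14) [0. 0. 0. 0. 0.] [ 0.726  1.075 -0.448  1.653 -0.932  1.92  -2.282]
-95 (0.54, 0.03, 0.15) [0. 0. 0. 0. 0.] [ 0.668  0.971 -0.248  1.786 -1.163  1.92  -2.123]
-95 (0.53, 0.05, 0.13) [0. 0. 0. 0. 0.] [ 0.616  0.988 -0.201  1.823 -1.171  1.92  -2.052]
-95 (0.51, 0.04, 0.14) [0. 0. 0. 0. 0.] [ 0.664  0.963 -0.217  1.858 -1.135  1.92  -2.048]
s (0.54, 0.05, 0.15) -80 95 lin [-0.     0.022 -0.01 ] dr [-14.1   4.8   0.1]
s (0.54, 0.05, 0.15) -80 115 lin [-0.014 -0.05  -0.   ] dr [ -0.  -0. -20.]
s (0.54, 0.05, 0.15) -80 125 lin [-0.005 -0.025  0.   ] dr [ -0.   0. -10.]
```

```bash
python3 -m crank '[{"linear":[0,0.007,-0.003],"dr":[-4.7,1.6,0],"hand":-1},{"linear":[0,0.015,-0.007],"dr":[-9.4,3.2,0],"hand":-1},{"linear":[0,0.022,-0.01],"dr":[-14.1,4.8,0],"hand":-1},{"linear":[0,0.022,-0.01],"dr":[-14.1,4.8,0],"hand":-1},{"linear":[0,0.022,-0.01],"dr":[-14.1,4.8,0],"hand":-1}]' 110 | head -3
python3 -m crank '[{"linear":[-0.003,-0.012,0],"dr":[0,0,-5],"hand":-1},{"linear":[-0.007,-0.025,0],"dr":[0,0,-10],"hand":-1},{"linear":[-0.01,-0.038,0],"dr":[0,0,-15],"hand":-1},{"linear":[-0.014,-0.05,0],"dr":[0,0,-20],"hand":-1},{"linear":[-0.014,-0.05,0],"dr":[0,0,-20],"hand":-1},{"linear":[-0.014,-0.05,0],"dr":[0,0,-20],"hand":-1},{"linear":[-0.014,-0.05,0],"dr":[0,0,-20],"hand":-1}]' | head -3
python3 -m crank '[{"linear":[-0.005,-0.025,0],"dr":[0,0,-10],"hand":-1},{"linear":[-0.005,-0.025,0],"dr":[0,0,-10],"hand":-1},{"linear":[-0.005,-0.025,0],"dr":[0,0,-10],"hand":-1},{"linear":[-0.005,-0.025,0],"dr":[0,0,-10],"hand":-1},{"linear":[-0.005,-0.025,0],"dr":[0,0,-10],"hand":-1},{"linear":[-0.005,-0.025,0],"dr":[0,0,-10],"hand":-1},{"linear":[-0.005,-0.025,0],"dr":[0,0,-10],"hand":-1},{"linear":[-0.005,-0.025,0],"dr":[0,0,-10],"hand":-1}]' 
python3 r.py; python3 - <<'E'
from plan import *
b=snap("side","s10");a=snap("top","t10")
A=cv2.resize(b[110:235,195:320],(500,500),interpolation=cv2.INTER_CUBIC);B=cv2.resize(a[150:250,190:290],(300,300),interpolation=cv2.INTER_CUBIC)
D=np.zeros((500,800,3),np.uint8);D[:,:500]=A;D[:300,500:]=B;cv2.imwrite("pics/10.png",D)
chain([("s",(.54,.05,.15),-80,125),("s",(.54,.05,.17),-80,95),("s",(.54,.05,.19),-80,50),("g",(.51,.2,.27),-65,25)],25)
E
```

```text
t: 15.75
eef_pos: [0.5332, 0.0856, 0.2948]
tool_rot: [-0.683, 0.061, 0.705, -0.183]
t: 16.33
eef_pos: [0.5435, 0.0344, 0.2989]
tool_rot: [-0.703, -0.061, 0.706, -0.062]
t: 17.0
eef_pos: [0.5474, 0.0104, 0.2946]
tool_rot: [0.706, 0.123, -0.698, 0.0]
contact_force: [-0.1, -0.2, -1.4]
gripper_width: 0.149
t 17.0 p [0.5474 0.0104 0.2946] q [0.52, 0.884, -0.204, 1.676, -1.116, 1.905, -2.177] w 0.149 f [-0.1 -0.2 -1.4]
s (0.54, 0.05, 0.15) -80 125 lin [-0.0014  0.0005  0.0003] dr [ 0.   0.2 -0. ]
s (0.54, 0.05, 0.17) -80 95 lin [ 0.0072  0.0793 -0.    ] dr [ 0.  0. 30.]
s (0.54, 0.05, 0.19) -80 50 lin [-0.0142  0.1018  0.    ] dr [-0. -0. 45.]
g (0.51, 0.2, 0.27) -65 25 lin [0.0168 0.0179 0.0028] dr [  3.3 -14.8  24.9]
```

View pics/10.png

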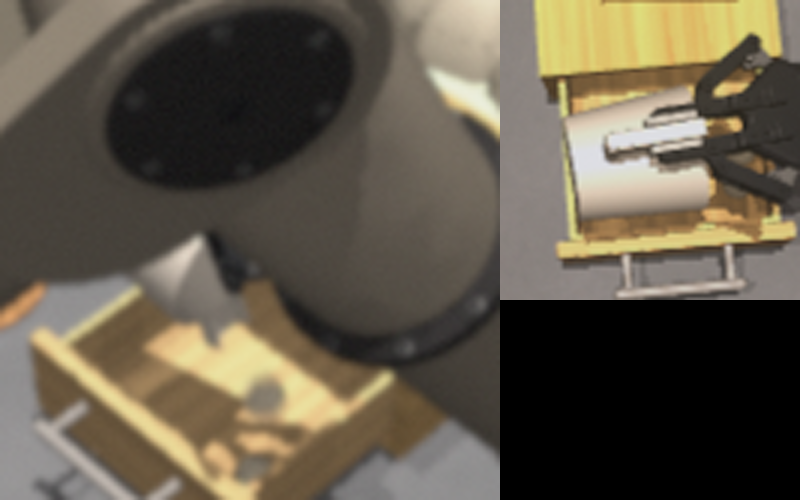

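```bash
python3 -m crank '[{"linear":[0.001,0.015,0],"dr":[0,0,6],"hand":-1},{"linear":[0.003,0.032,0],"dr":[0,0,12],"hand":-1},{"linear":[0.005,0.048,0],"dr":[0,0,18],"hand":-1},{"linear":[0.006,0.064,0],"dr":[0,0,24],"hand":-1},{"linear":[0.007,0.079,0],"dr":[0,0,30],"hand":-1},{"linear":[0.007,0.079,0],"dr":[0,0,30],"hand":-1},{"linear":[0.007,0.079,0],"dr":[0,0,30],"hand":-1}]' | head -3
python3 -m crank '[{"linear":[-0.002,0.015,0],"dr":[0,0,6.5],"hand":-1},{"linear":[-0.004,0.03,0],"dr":[0,0,13],"hand":-1},{"linear":[-0.006,0.044,0],"dr":[0,0,19.5],"hand":-1},{"linear":[-0.008,0.059,0],"dr":[0,0,26],"hand":-1},{"linear":[-0.01,0.073,0],"dr":[0,0,32.5],"hand":-1},{"linear":[-0.012,0.088,0],"dr":[0,0,39],"hand":-1},{"linear":[-0.014,0.102,0],"dr":[0,0,45],"hand":-1},{"linear":[-0.014,0.102,0],"dr":[0,0,45],"hand":-1},{"linear":[-0.014,0.102,0],"dr":[0,0,45],"hand":-1}]' | head -3
python3 r.py; python3 - <<'E'
from plan import *
print("cork",atz("top",(157.5,224.3),.004))
c=np.array([.517,.254]);j=np.radians(-65);g=c-.079*np.array([np.cos(j),np.sin(j)])
W=[("g",(*((g+[.47,.2])/2),.28),-65,30),("g",(*g,.26),-65,10),("g",(*g,.20),-65,0)]
chain(W,25)
q=np.array(bot.get_obs()["q"])
for k,x,jj,th in W+[("g",(*g,.09),-65,0)]:
    X,RR=juggrip(sp(x,jj,th),jj,th,25);q,e=ik(X,RR,q);print(e.round(3),q)
E
```

```text
t: 17.68
eef_pos: [0.5337, 0.0864, 0.3165]
tool_rot: [-0.681, 0.061, 0.706, -0.183]
t: 18.43
eef_pos: [0.5168, 0.1768, 0.2654]
tool_rot: [-0.561, 0.324, 0.628, -0.431]
t 18.43 p [0.5168 0.1768 0.2654] q [-0.124, 0.261, -0.077, 1.864, -0.485, 1.063, -2.913] w 0.146 f [ 0.1 -1.2 -1.5]
cork [0.518 0.256 0.004]
g (np.float64(0.4768065786612424), np.float64(0.2627991575879477), 0.28) -65 30 lin [0.0822 0.0378 0.0238] dr [  3.8 -14.4  20.1]
g (np.float64(0.4836131573224848), np.float64(0.3255983151758953), 0.26) -65 10 lin [ 0.0476  0.0229 -0.0327] dr [-0. -0. 20.]
g (np.float64(0.4836131573224848), np.float64(0.3255983151758953), 0.2) -65 0 lin [ 0.0132  0.0573 -0.    ] dr [-0. -0. 10.]
0.001 [-1.2042  0.3154  0.79    1.848  -0.3484  1.1012 -2.96  ]
0.0 [-1.6799  0.7456  1.3092  1.7405 -0.4907  1.1928 -2.96  ]
0.0 [-1.7375  0.9645  1.3615  1.7697 -0.5517  1.144  -2.96  ]
0.0 [-1.6914  1.0739  1.2267  1.8261 -0.6692  0.9929 -2.9597]
```

```bash
python3 - <<'E'
from plan import *
c=np.array([.517,.254]);j=np.radians(-35);g=c-.079*np.array([np.cos(j),np.sin(j)])
W=[("g",(.49,.22,.28),-60,30),("g",(*g,.28),-35,20),("g",(*g,.20),-35,0)]
chain(W,25)
q=np.array(bot.get_obs()["q"])
for k,x,jj,th in W+[("g",(*g,.09),-35,0)]:
    X,RR=juggrip(sp(x,jj,th),jj,th,25);q,e=ik(X,RR,q);print(e.round(3),q)
E
```

```text
g (0.49, 0.22, 0.28) -60 30 lin [0.042  0.0189 0.0183] dr [  5.1 -19.2  20. ]
g (np.float64(0.45228698850116966), np.float64(0.29931253847173267), 0.28) -35 20 lin [ 0.0852  0.007  -0.0086] dr [  0.  -25.    9.8]
g (np.float64(0.45228698850116966), np.float64(0.29931253847173267), 0.2) -35 0 lin [0.0025 0.078  0.    ] dr [-0.  0. 20.]
0.001 [-0.6609  0.2377  0.228   1.8552 -0.1586  1.0751 -2.96  ]
0.0 [-0.8269  0.2198  0.1264  1.8734  0.0641  1.0216 -2.8987]
0.0 [-1.7429  0.4859  1.0339  2.0448  0.0119  0.7146 -2.96  ]
0.0 [-1.6055  0.6472  0.8647  2.1093 -0.0996  0.4965 -2.9496]
```

```bash
python3 - <<'E'
from plan import *
c=np.array([.517,.254]);j=np.radians(10);g=c-.079*np.array([np.cos(j),np.sin(j)])
W=[("g",(.49,.2,.28),-45,30),("g",(.46,.23,.28),0,25),("g",(*g,.22),10,0)]
chain(W,25)
q=np.array(bot.get_obs()["q"])
for k,x,jj,th in W+[("g",(*g,.09),10,0)]:
    X,RR=juggrip(sp(x,jj,th),jj,th,25);q,e=ik(X,RR,q);print(e.round(3),q)
E
```

```text
g (0.49, 0.2, 0.28) -45 30 lin [0.0243 0.0106 0.0215] dr [  9.  -33.8  19.6]
g (0.46, 0.23, 0.28) 0 25 lin [ 0.0418  0.0035 -0.0018] dr [  2.  -45.    4.7]
g (np.float64(0.4392001875120356), np.float64(0.2402817939643125), 0.22) 10 0 lin [ 0.0154  0.0577 -0.0117] dr [-2.2 -9.8 24.9]
0.0 [-0.3002  0.2342 -0.1531  1.8559 -0.0498  1.0905 -2.7626]
0.0 [-0.3128  0.1896 -0.2675  1.9143  0.0577  1.045  -2.156 ]
0.0 [-0.3881  0.045  -0.2905  2.3045  0.4536  0.4289 -2.4321]
0.075 [-0.7068  0.301   0.0642  2.3637  0.9691  0.17   -2.96  ]
```

```bash
python3 - <<'E'
from plan import *
c=np.array([.528,.256]);q0=np.array(bot.get_obs()["q"])
for jy in(-35,-25,-15,-5,20,45,75,105):
    q=q0;j=np.radians(jy);g=c-.079*np.array([np.cos(j),np.sin(j)])
    W=[("g",(.49,.2,.28),-45,30),("g",(.46,.23,.28),min(0,jy) if jy<0 else 0,25)]
    if jy>0: W+=[("g",(.47,.22,.28),k,25) for k in range(20,jy,20)]
    W+=[("g",(*g,.22),jy,15),("g",(*g,.16),jy,0),("g",(*g,.085),jy,0)]
    es=[]
    for k,x,jj,th in W:
        X,RR=juggrip(sp(x,jj,th),jj,th,25);q,e=ik(X,RR,q);es.append(e)
    print(jy,max(es).round(3),q)
E
```

```text
-35 0.001 [-1.5634  0.656   0.8325  2.0894 -0.0834  0.4911 -2.9571]
-25 0.001 [-1.4827  0.5582  0.7317  2.1742  0.1229  0.3731 -2.96  ]
-15 0.001 [-1.3752  0.4774  0.6342  2.249   0.3388  0.2703 -2.96  ]
-5 0.001 [-1.2306  0.411   0.5269  2.3102  0.5711  0.1804 -2.96  ]
20 0.07 [-0.1929  0.3415 -0.3821  2.3568  1.2703  0.17   -2.96  ]
45 0.002 [-0.3348  0.3379 -0.093   2.3451 -1.1797  0.17   -0.0391]
75 0.0 [ 0.2823  0.5047 -0.5932  2.1851 -0.3536  0.3717 -0.1485]
105 0.0 [ 0.2477  0.6497 -0.5654  1.9211 -0.158   0.7114  0.175 ]
```

```bash
python3 -m crank '[{"linear":[0.005,0.002,0.004],"dr":[1.5,-5.6,3.3],"hand":-1},{"linear":[0.01,0.004,0.008],"dr":[3,-11.2,6.6],"hand":-1},{"linear":[0.015,0.006,0.012],"dr":[4.5,-16.8,9.9],"hand":-1},{"linear":[0.02,0.008,0.016],"dr":[6,-22.4,13.1],"hand":-1},{"linear":[0.024,0.01,0.021],"dr":[7.5,-28,16.4],"hand":-1},{"linear":[0.024,0.01,0.021],"dr":[9,-33.8,19.6],"hand":-1},{"linear":[0.024,0.01,0.021],"dr":[9,-33.8,19.6],"hand":-1},{"linear":[0.024,0.01,0.021],"dr":[9,-33.8,19.6],"hand":-1}]' | head -3
python3 -m crank '[{"linear":[0,0,0],"dr":[0,-7,0],"hand":-1},{"linear":[0,0,0],"dr":[0,-14,0],"hand":-1},{"linear":[0,0,0],"dr":[0,-21,0],"hand":-1},{"linear":[0,0,0],"dr":[0,-28,0],"hand":-1},{"linear":[0,0,0],"dr":[0,-35,0],"hand":-1},{"linear":[0,0,0],"dr":[0,-42,0],"hand":-1},{"linear":[0,0,0],"dr":[0,-49,0],"hand":-1},{"linear":[0,0,0],"dr":[0,-55,0],"hand":-1},{"linear":[0,0,0],"dr":[0,-55,0],"hand":-1}]' | head -3
python3 -m crank '[{"linear":[0,0,0],"dr":[0,-7,0],"hand":-1},{"linear":[0,0,0],"dr":[0,-14,0],"hand":-1},{"linear":[0,0,0],"dr":[0,-21,0],"hand":-1},{"linear":[0,0,0],"dr":[0,-28,0],"hand":-1},{"linear":[0,0,0],"dr":[0,-35,0],"hand":-1},{"linear":[0,0,0],"dr":[0,-42,0],"hand":-1},{"linear":[0,0,0],"dr":[0,-49,0],"hand":-1},{"linear":[0,0,0],"dr":[0,-55,0],"hand":-1},{"linear":[0,0,0],"dr":[0,-55,0],"hand":-1}]' | head -3
python3 r.py; python3 - <<'E'
from plan import *
chain([("g",(.53,.178,.28),105,15),("g",(.532,.175,.20),105,0)],25)
E
```

```text
t: 19.1
eef_pos: [0.493, 0.1954, 0.2662]
tool_rot: [-0.302, 0.245, 0.663, -0.64]
t: 19.85
eef_pos: [0.4938, 0.1938, 0.2665]
tool_rot: [0.039, -0.078, 0.727, -0.681]
t: 20.6
eef_pos: [0.4936, 0.1946, 0.2668]
tool_rot: [0.37, -0.383, 0.627, -0.568]
t 20.6 p [0.4936 0.1946 0.2668] q [-0.09, 0.257, -0.42, 1.811, 0.024, 1.118, -0.956] w 0.151 f [ 0.4 -0.2 -1.6]
g (0.53, 0.178, 0.28) 105 15 lin [-0.0044 -0.0031  0.0367] dr [  0.2 -40.7   6.3]
g (0.532, 0.175, 0.2) 105 0 lin [0.0138 0.0771 0.0012] dr [-0.  0. 15.]
```

```bash
python3 -m crank '[{"linear":[0,0,0.01],"dr":[0,-7,1],"hand":-1},{"linear":[-0.002,0,0.02],"dr":[0,-14,2],"hand":-1},{"linear":[-0.004,-0.003,0.037],"dr":[0,-21,3],"hand":-1},{"linear":[-0.004,-0.003,0.037],"dr":[0,-28,4],"hand":-1},{"linear":[-0.004,-0.003,0.037],"dr":[0,-35,5],"hand":-1},{"linear":[-0.004,-0.003,0.037],"dr":[0,-40.7,6.3],"hand":-1},{"linear":[-0.004,-0.003,0.037],"dr":[0,-40.7,6.3],"hand":-1}]' | head -3
python3 -m crank '[{"linear":[0.005,0.03,0],"dr":[0,0,5],"hand":-1},{"linear":[0.01,0.055,0],"dr":[0,0,10],"hand":-1},{"linear":[0.014,0.077,0.001],"dr":[0,0,15],"hand":-1},{"linear":[0.014,0.077,0.001],"dr":[0,0,15],"hand":-1},{"linear":[0.014,0.077,0.001],"dr":[0,0,15],"hand":-1}]'
python3 r.py; python3 - <<'E'
from plan import *
b=snap("side","s11");a=snap("top","t11")
A=cv2.resize(b[100:210,140:250],(440,440),interpolation=cv2.INTER_CUBIC);B=cv2.resize(a[160:250,105:195],(360,360),interpolation=cv2.INTER_CUBIC)
D=np.zeros((440,800,3),np.uint8);D[:,:440]=A;D[:360,440:]=B;cv2.imwrite("pics/11.png",D)
for n in("jug_spout","jug_mid"):
    r=[[(np.round(x["xy"],1).tolist(),round(x["score"],2)) for x in bot.place_of(c,n)][:2] for c in("top","side")];print(n,r,tri(r[0][0][0],r[1][0][0]) if r[0] and r[1] else "")
c=np.r_[np.array([.532,.175])+.079*np.array([-.259,.966]),.132+.05];print("model mid",c)
E
```

```text
t: 21.18
eef_pos: [0.5291, 0.1817, 0.2669]
tool_rot: [0.595, -0.522, 0.479, -0.38]
t: 21.6
eef_pos: [0.5293, 0.1819, 0.188]
tool_rot: [0.637, -0.456, 0.545, -0.299]
contact_force: [0.2, -0.1, -0.9]
gripper_width: 0.147
t 21.6 p [0.5293 0.1819 0.188 ] q [0.265, 0.451, -0.59, 1.852, -0.24, 0.921, 0.125] w 0.147 f [ 0.2 -0.1 -0.9]
jug_spout [[([110.6, 215.6], 0.76)], [([164.6, 101.3], 0.95)]] (array([0.5124, 0.2947, 0.2839]), np.float64(0.0010363292251791606))
jug_mid [[([135.2, 220.2], 0.9), ([320.4, 247.3], 0.28)], [([174.2, 124.2], 0.91), ([284.0, 306.3], 0.63)]] (array([0.5082, 0.2551, 0.2289]), np.float64(0.003538831851822991))
model mid [0.5115 0.2513 0.182 ]
```

View pics/11.png

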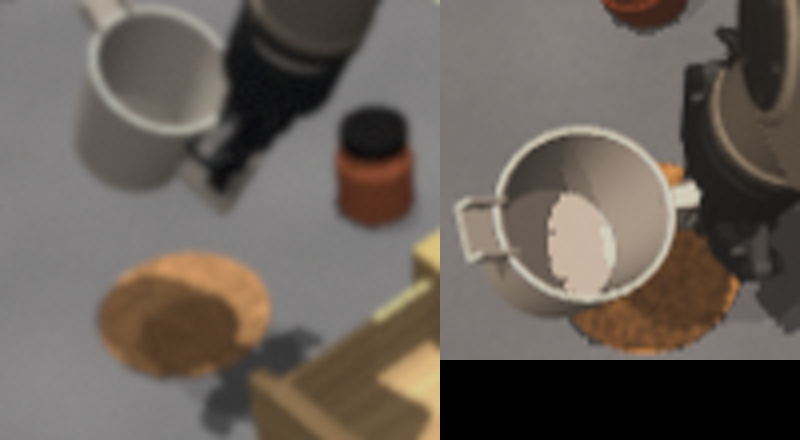

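```bash
python3 - <<'E'
from plan import *
rim=tri((141.2,213.7),(180,117));print("rim",rim)
print("floor(top only)",atz("top",(140.7,221.2),rim[0][2]-.096))
f=np.array(atz("top",(140.7,221.2),rim[0][2]-.096));print(proj("side",f-[0,0,.004]))
for c in("top","side"):
    r=bot.cut_out(c,"jug_mid")[0];print(c,r["extent"],r["score"])
    m=r["pixels"]
    ys,xs=np.nonzero(m)
    for y in range(ys.min(),ys.max()+1,4): print(y,xs[ys==y].min(),xs[ys==y].max(),end=" | ")
    print()
# what an upright jug with this rim centre would look like in side view
R=rim[0]
for s,r,z in(("rim",.051,0),("foot",.042,-.1)):
    pts=np.array([proj("side",R+[r*np.cos(a),r*np.sin(a),z]) for a in np.linspace(0,6.28,40)]);print(s,pts.min(0),pts.max(0))
E
```

```text
rim (array([0.5185, 0.2326, 0.262 ]), np.float64(0.0021788190285784003))
floor(top only) [0.5108 0.2605 0.166 ]
[176.3601 141.0443]
top [338.7, 213.7, 347.6, 222.8] 0.68
211 338 342 | 215 336 345 | 219 338 344 | 
side [157.7, 93.1, 204.5, 155.7] 0.68
96 166 170 | 100 160 172 | 104 161 187 | 108 163 192 | 112 162 194 | 116 162 194 | 120 161 195 | 124 160 194 | 128 159 193 | 132 158 192 | 136 159 185 | 140 161 203 | 144 164 202 | 148 189 199 | 152 193 197 | 
rim [160.9135 106.1026] [198.2003 128.7367]
foot [169.4132 135.4175] [198.1919 154.3122]
```

```bash
cat > up.py <<'E'
from plan import *
import sys
def correct(foot,axis_up,target):
    "rotate so axis_up->vertical, foot->target"
    p,R,_=pose();a=np.array(axis_up)/np.linalg.norm(axis_up);v=np.cross(a,[0,0,1]);s=np.linalg.norm(v)
    C=Ro.from_rotvec(v/s*np.arcsin(s)) if s>1e-6 else Ro.identity()
    print("tilt",np.degrees(np.arcsin(s)));pn=np.array(target)+C.apply(p-foot)
    print("TCP",pn,"lin",R.inv().apply(pn-p),"dr",(R.inv()*C*R).as_rotvec(degrees=True))
E
python3 - <<'E'
from up import *
rim=np.array([.5185,.2326,.262]);fl=np.array([.5108,.2605,.168]);a=(rim-fl)/np.linalg.norm(rim-fl)
correct(fl-.004*a,a,[.517,.255,.06])
E
```

```text
tilt 17.11384820530162
TCP [0.5332 0.1895 0.1086] lin [0.0318 0.0759 0.0045] dr [  0.0194  -0.0098 -17.1138]
```

```bash
python3 -m crank '[{"linear":[0.006,0.015,0.001],"dr":[0,0,-4],"hand":-1},{"linear":[0.012,0.03,0.002],"dr":[0,0,-8],"hand":-1},{"linear":[0.018,0.045,0.003],"dr":[0,0,-12],"hand":-1},{"linear":[0.025,0.06,0.004],"dr":[0,0,-17],"hand":-1},{"linear":[0.032,0.076,0.0045],"dr":[0,0,-17],"hand":-1},{"linear":[0.032,0.076,0.0045],"dr":[0,0,-17],"hand":-1},{"linear":[0.032,0.076,0.0045],"dr":[0,0,-17],"hand":-1}]'
python3 r.py; python3 - <<'E'
from plan import *
a=snap("top","t12");b=snap("side","s12")
for n in("jug_spout","jug_mid"):
    r=[[(np.round(x["xy"],1).tolist(),round(x["score"],2)) for x in bot.place_of(c,n)][:2] for c in("top","side")];print(n,r,tri(r[0][0][0],r[1][0][0]) if r[0] and r[1] else "")
A=cv2.resize(b[120:210,140:230],(400,400),interpolation=cv2.INTER_CUBIC);B=cv2.resize(a[180:260,110:190],(400,400),interpolation=cv2.INTER_CUBIC)
D=np.hstack([A,B]);
# overlay expected upright jug: foot/rim circles
for ax,(cam,x0,y0,s,off) in {"a":("side",140,120,400/90,0),"b":("top",110,180,5,400)}.items():
    for r,z in((.051,.16),(.042,.06)):
        for t in np.linspace(0,6.28,60):
            q=(proj(cam,np.array([.517+r*np.cos(t),.255+r*np.sin(t),z]))-[x0,y0])*s;cv2.circle(D,(int(q[0])+off,int(q[1])),1,(0,0,255) if z>.1 else (0,255,0),-1)
cv2.imwrite("pics/12.png",D)
E
```

```text
t: 22.58
eef_pos: [0.5322, 0.1886, 0.107]
tool_rot: [0.59, -0.532, 0.468, -0.388]
contact_force: [0.4, 0.0, -1.0]
gripper_width: 0.147
t 22.58 p [0.5322 0.1886 0.107 ] q [-0.038, 0.487, -0.425, 1.91, 0.08, 0.766, -0.207] w 0.147 f [ 0.4  0.  -1. ]
jug_spout [[([112.4, 224.2], 0.59)], [([161.2, 129.9], 0.85)]] (array([0.5044, 0.3328, 0.1634]), np.float64(0.001321774590655937))
jug_mid [[([140.1, 224.3], 0.7)], [([182.7, 149.8], 0.6), ([261.4, 229.4], 0.19)]] (array([0.5182, 0.2693, 0.116 ]), np.float64(0.024035483522801455))
```

View pics/12.png

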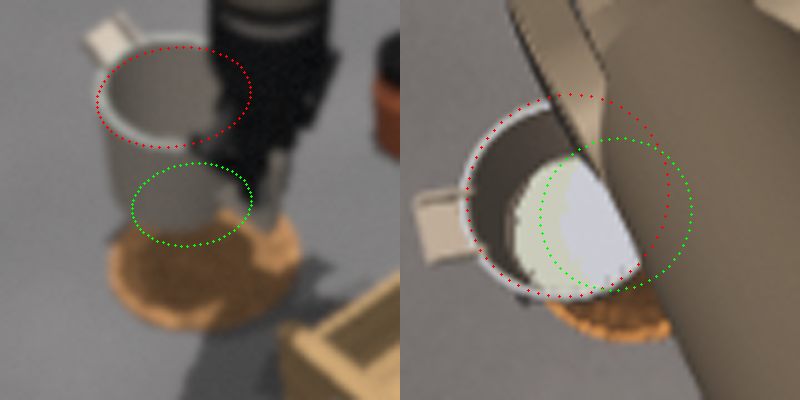

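```bash
python3 - <<'E'
from up import *
rim=atz("top",(142.4,219.5),.16);fl=atz("top",(146,225),.066);print(rim,fl)
a=(rim-fl)/np.linalg.norm(rim-fl)
f=fl-.004*a;correct(f,a,[.517,.255,f[2]])
for nm,c,r in(("rim",rim,.051),("foot",f,.042)):
    pts=np.array([proj("side",c+[r*np.cos(t),r*np.sin(t),0]) for t in np.linspace(0,6.28,40)]);print(nm,(pts.min(0)-[140,120])*4.44,(pts.max(0)-[140,120])*4.44)
E
```

```text
[0.5157 0.2579 0.16  ] [0.5107 0.2732 0.066 ]
tilt 9.719246911739504
TCP [0.5375 0.1773 0.1224] lin [ 0.0088 -0.0158  0.0009] dr [ 0.4685 -0.0617 -9.7078]
rim [93.1208 46.1037] [246.5241 145.8987]
foot [109.6599 151.8502] [228.1041 233.4723]
```

```bash
python3 -m crank '[{"linear":[0.004,-0.008,0],"dr":[0,0,-5],"hand":-1},{"linear":[0.009,-0.016,0.001],"dr":[0,0,-9.7],"hand":-1},{"linear":[0.009,-0.016,0.001],"dr":[0,0,-9.7],"hand":-1},{"linear":[0.009,-0.016,0.001],"dr":[0,0,-9.7],"hand":-1}]' | head -3
python3 -m crank '[{"linear":[0,0.015,0],"dr":[0,0,0],"hand":-1},{"linear":[0,0.03,0],"dr":[0,0,0],"hand":-1},{"linear":[0,0.038,0],"dr":[0,0,0],"hand":-1},{"linear":[0,0.043,0],"dr":[0,0,0],"hand":-1},{"linear":[0,0.043,0],"dr":[0,0,0],"hand":-1}]'; python3 r.py; python3 - <<'E'
from plan import *
a=snap("top","t13");b=snap("side","s13")
for n in("jug_spout","jug_mid"):
    r=[[(np.round(x["xy"],1).tolist(),round(x["score"],2)) for x in bot.place_of(c,n)][:2] for c in("top","side")];print(n,r,tri(r[0][0][0],r[1][0][0]) if r[0] and r[1] else "")
E
```

```text
t: 23.22
eef_pos: [0.5369, 0.1794, 0.1224]
tool_rot: [-0.557, 0.568, -0.421, 0.436]
t: 23.63
eef_pos: [0.5364, 0.1755, 0.0774]
tool_rot: [-0.554, 0.569, -0.422, 0.437]
contact_force: [-0.3, -0.2, -1.9]
gripper_width: 0.146
t 23.63 p [0.5364 0.1755 0.0774] q [-0.198, 0.514, -0.314, 1.925, 0.265, 0.752, -0.405] w 0.146 f [-0.3 -0.2 -1.9]
jug_spout [[([120.8, 226.7], 0.61)], [([168.3, 145.0], 0.56)]] (array([0.5089, 0.3279, 0.1026]), np.float64(0.01143163698679929))
jug_mid [[([320.7, 249.0], 0.27)], [([183.2, 161.1], 0.98), ([309.5, 283.6], 0.52)]] (array([ 0.3794, -0.1145,  0.4489]), np.float64(0.09904559087723225))
```

```bash
for i in 1 2 3; do python3 -m crank '[{"linear":[0,0.003,0],"dr":[0,0,0],"hand":-1},{"linear":[0,0.006,0],"dr":[0,0,0],"hand":-1},{"linear":[0,0.006,0],"dr":[0,0,0],"hand":-1}]' | grep -E "eef|contact"; done
```

```text
eef_pos: [0.5368, 0.1763, 0.0722]
contact_force: [-0.7, -0.3, -1.9]
eef_pos: [0.5368, 0.1761, 0.066]
contact_force: [-0.1, 1.0, -1.8]
eef_pos: [0.5369, 0.1759, 0.0601]
contact_force: [0.0, 0.1, -2.4]
```

```bash
for i in 1 2; do python3 -m crank '[{"linear":[0,0.002,0],"dr":[0,0,0],"hand":-1},{"linear":[0,0.004,0],"dr":[0,0,0],"hand":-1},{"linear":[0,0.004,0],"dr":[0,0,0],"hand":-1}]' | grep -E "eef|contact"; done; python3 - <<'E'
from plan import *
a=snap("top","t14");b=snap("side","s14")
for n in("jug_spout","jug_mid"):
    r=[[(np.round(x["xy"],1).tolist(),round(x["score"],2)) for x in bot.place_of(c,n)][:2] for c in("top","side")];print(n,r,tri(r[0][0][0],r[1][0][0]) if r[0] and r[1] else "")
A=cv2.resize(b[130:210,140:230],(450,400),interpolation=cv2.INTER_CUBIC);cv2.imwrite("pics/14.png",A)
E
```

```text
eef_pos: [0.5376, 0.176, 0.0575]
contact_force: [-1.1, -1.5, 5.8]
eef_pos: [0.539, 0.1742, 0.0558]
contact_force: [-5.2, -7.5, 27.0]
jug_spout [[([123.8, 227.1], 0.52)], [([166.9, 148.3], 0.69), ([184.0, 163.7], 0.29)]] (array([0.505 , 0.325 , 0.0933]), np.float64(0.0032693304977952204))
jug_mid [[], [([186.7, 164.8], 0.86), ([215.9, 229.6], 0.45)]]
```

```bash
python3 -m crank '[{"linear":[0,-0.004,0],"dr":[0,0,0],"hand":-1},{"linear":[0,-0.004,0],"dr":[0,0,0],"hand":-0.8},{"linear":[0,-0.004,0],"dr":[0,0,0],"hand":-0.6},{"linear":[0,-0.004,0],"dr":[0,0,0],"hand":-0.4},{"linear":[0,-0.004,0],"dr":[0,0,0],"hand":-0.3},{"linear":[0,-0.004,0],"dr":[0,0,0],"hand":-0.3}]' 
python3 -m crank '[{"linear":[0,-0.02,0],"dr":[0,0,0],"hand":-0.3},{"linear":[0,-0.04,0],"dr":[0,0,0],"hand":-0.3},{"linear":[0,-0.07,0],"dr":[0,0,0],"hand":-0.3},{"linear":[0,-0.1,0],"dr":[0,0,0],"hand":-0.3},{"linear":[0,-0.14,0],"dr":[0,0,0],"hand":-0.3},{"linear":[0,-0.17,0],"dr":[0,0,0],"hand":-0.3},{"linear":[0,-0.17,0],"dr":[0,0,0],"hand":-0.3}]'|head -3; python3 r.py .45 -.2 .25 0
```

```text
t: 25.98
eef_pos: [0.5371, 0.1761, 0.0563]
tool_rot: [-0.555, 0.569, -0.421, 0.437]
contact_force: [0.4, 0.2, 0.5]
gripper_width: 0.345
t: 26.57
eef_pos: [0.5394, 0.1831, 0.2333]
tool_rot: [-0.559, 0.566, -0.419, 0.439]
t 26.57 p [0.5394 0.1831 0.2333] q [-0.161, 0.324, -0.362, 1.796, 0.165, 1.045, -0.322] w 0.352 f [0.7 1.  0.3]
(array([ 0.3463, -0.0086, -0.1872]), array([-0.7, 15.3,  1.5]))
```

```bash
cat > bl.py <<'E'
from h import *
def blobs(cam,z=.0165,im=None,roi=None,save=None):
    im=snap(cam,save or "tmp") if im is None else im
    hsv=cv2.cvtColor(im,cv2.COLOR_BGR2HSV)
    m=((hsv[...,1]<95)&(hsv[...,2]>110)).astype(np.uint8)
    out=[]
    n,l,s,c=cv2.connectedComponentsWithStats(m)
    for i in range(1,n):
        if 15<s[i,4]<250:
            X=atz(cam,c[i],z)
            if roi is None or(roi[0]<X[0]<roi[1] and roi[2]<X[1]<roi[3]): out.append((X[:2].round(4).tolist(),int(s[i,4]),c[i].round(1).tolist()))
    return out
E
python3 - <<'E'
from bl import *
for c in("top","side"):
    for b in blobs(c,roi=(.3,.7,-.5,-.1),save="b1"+c): print(c,b)
    for n in("lb1_mid",): print([(np.round(x["xy"],1).tolist(),round(x["score"],2),atz(c,x["xy"],.0165).round(3).tolist()) for x in bot.place_of(c,n)])
for c in("top","side"):
    print(c,"drawer", [b for b in blobs(c,z=.035,roi=(.42,.65,-.12,.12),im=cv2.imread(f"pics/b1{c}.png"))])
    print([(np.round(x["xy"],1).tolist(),round(x["score"],2)) for x in bot.place_of(c,"unit_drawer0_handle")])
E
```

```text
top ([0.5454, -0.3451], 63, [364.1, 209.8])
top ([0.5315, -0.2769], 60, [341.1, 215.1])
top ([0.4353, -0.2831], 63, [345.3, 248.7])
top ([0.4262, -0.2223], 65, [324.3, 252.4])
[]
side ([0.5333, -0.2785], 94, [308.8, 285.1])
side ([0.4272, -0.2241], 100, [264.0, 295.3])
side ([0.5463, -0.3477], 104, [332.3, 300.5])
side ([0.4359, -0.2867], 111, [283.8, 310.6])
[([262.0, 205.7], 0.56, [0.621, -0.001, 0.016])]
top drawer [([0.5485, -0.0685], 67, [269.3, 210.1])]
[([251.4, 246.8], 0.76), ([341.5, 214.9], 0.59)]
side drawer [([0.5839, 0.0091], 242, [250.4, 205.8]), ([0.5797, -0.0275], 108, [257.6, 213.9])]
[([217.3, 227.1], 0.68)]
```

```bash
python3 -m crank '[{"linear":[0.04,0,-0.02],"dr":[0,3,0],"hand":0},{"linear":[0.346,-0.01,-0.18],"dr":[-0.7,15.3,1.5],"hand":0},{"linear":[0.346,-0.01,-0.18],"dr":[-0.7,15.3,1.5],"hand":0},{"linear":[0.346,-0.01,-0.18],"dr":[-0.7,15.3,1.5],"hand":0},{"linear":[0.346,-0.01,-0.18],"dr":[-0.7,15.3,1.5],"hand":0},{"linear":[0.346,-0.01,-0.18],"dr":[-0.7,15.3,1.5],"hand":0},{"linear":[0.346,-0.01,-0.18],"dr":[-0.7,15.3,1.5],"hand":0},{"linear":[0.346,-0.01,-0.18],"dr":[-0.7,15.3,1.5],"hand":0},{"linear":[0.346,-0.01,-0.18],"dr":[-0.7,15.3,1.5],"hand":0},{"linear":[0.346,-0.01,-0.18],"dr":[-0.7,15.3,1.5],"hand":0}]' 40 | head -3
python3 -m crank '[{"linear":[0,0,0],"dr":[0,0,0],"hand":0},{"linear":[0,0,0],"dr":[0,0,0],"hand":0}]'|head -3;python3 r.py .4268 -.2232 .12 0; python3 -c "
from h import *
print(atz('top',(251.4,246.8),.067))"
```

```text
t: 27.7
eef_pos: [0.4509, -0.2061, 0.2465]
tool_rot: [0.493, -0.503, 0.503, -0.501]
t: 27.87
eef_pos: [0.4529, -0.2003, 0.2462]
tool_rot: [-0.495, 0.503, -0.502, 0.499]
t 27.87 p [ 0.4529 -0.2003  0.2462] q [0.373, 0.174, -0.098, 1.947, 0.028, 1.031, 0.259] w 0.501 f [-0.   0.5 -0.5]
(array([ 0.0225,  0.1266, -0.0247]), array([ 0.6, -0.2,  0.2]))
[ 0.44519317 -0.01522626  0.067     ]
```

```bash
python3 -m crank '[{"linear":[0.0225,0.04,-0.025],"dr":[0.6,0,0],"hand":0},{"linear":[0.0225,0.08,-0.025],"dr":[0.6,0,0],"hand":0},{"linear":[0.0225,0.126,-0.025],"dr":[0.6,0,0],"hand":0},{"linear":[0.0225,0.16,-0.025],"dr":[0.6,0,0],"hand":0},{"linear":[0.0225,0.18,-0.025],"dr":[0.6,0,0],"hand":0},{"linear":[0.0225,0.19,-0.025],"dr":[0.6,0,0],"hand":0},{"linear":[0.0225,0.19,-0.025],"dr":[0.6,0,0],"hand":0}]' | head -3; python3 r.py .4268 -.2232 .008 0
```

```text
t: 28.45
eef_pos: [0.4258, -0.2209, 0.0553]
tool_rot: [-0.499, 0.502, -0.5, 0.499]
t 28.45 p [ 0.4258 -0.2209  0.0553] q [0.407, 0.425, -0.073, 2.147, 0.061, 0.574, 0.291] w 0.498 f [-1.  -0.4  0.2]
(array([0.0022, 0.0473, 0.0012]), array([0.2, 0.1, 0.1]))
```

```bash
python3 -m crank '[{"linear":[0.002,0.02,0.001],"dr":[0,0,0],"hand":0},{"linear":[0.002,0.036,0.001],"dr":[0,0,0],"hand":0},{"linear":[0.002,0.046,0.001],"dr":[0,0,0],"hand":0},{"linear":[0.002,0.046,0.001],"dr":[0,0,0],"hand":0},{"linear":[0.002,0.046,0.001],"dr":[0,0,0],"hand":-1},{"linear":[0.002,0.046,0.001],"dr":[0,0,0],"hand":-1},{"linear":[0.002,0.046,0.001],"dr":[0,0,0],"hand":-1},{"linear":[0.002,0.046,0.001],"dr":[0,0,0],"hand":-1},{"linear":[0.002,0.046,0.001],"dr":[0,0,0],"hand":-1}]' 40
python3 -m crank '[{"linear":[0,-0.04,0],"dr":[0,0,0],"hand":-1},{"linear":[0,-0.08,0],"dr":[0,0,0],"hand":-1},{"linear":[0,-0.12,0],"dr":[0,0,0],"hand":-1},{"linear":[0,-0.15,0],"dr":[0,0,0],"hand":-1},{"linear":[0,-0.15,0],"dr":[0,0,0],"hand":-1}]'; python3 r.py .55 .04 .15 3.5
```

```text
t: 29.2
eef_pos: [0.4289, -0.2255, 0.0129]
tool_rot: [-0.499, 0.501, -0.498, 0.502]
contact_force: [-1.2, 1.7, 7.7]
gripper_width: 0.297
t: 29.62
eef_pos: [0.4315, -0.2264, 0.1684]
tool_rot: [-0.5, 0.499, -0.495, 0.506]
contact_force: [-0.2, -0.3, 0.2]
gripper_width: 0.295
t 29.62 p [ 0.4315 -0.2264  0.1684] q [0.423, 0.243, -0.082, 2.064, 0.034, 0.821, 0.32] w 0.295 f [-0.2 -0.3  0.2]
(array([-0.2667,  0.0173,  0.118 ]), array([-0.7, -3.6,  0.6]))
```

```bash
python3 -m crank '[{"linear":[-0.267,0.017,0.118],"dr":[0,-3.6,0],"hand":-1},{"linear":[-0.267,0.017,0.118],"dr":[0,-3.6,0],"hand":-1},{"linear":[-0.267,0.017,0.118],"dr":[0,-3.6,0],"hand":-1},{"linear":[-0.267,0.017,0.118],"dr":[0,-3.6,0],"hand":-1},{"linear":[-0.267,0.017,0.118],"dr":[0,-3.6,0],"hand":-1},{"linear":[-0.267,0.017,0.118],"dr":[0,-3.6,0],"hand":-1},{"linear":[-0.267,0.017,0.118],"dr":[0,-3.6,0],"hand":-1},{"linear":[-0.267,0.017,0.118],"dr":[0,-3.6,0],"hand":-1},{"linear":[-0.267,0.017,0.118],"dr":[0,-3.6,0],"hand":-1},{"linear":[-0.267,0.017,0.118],"dr":[0,-3.6,0],"hand":-1}]'|head -3
python3 -m crank '[{"linear":[0,0.04,0],"dr":[0,0,0],"hand":-1},{"linear":[0,0.08,0],"dr":[0,0,0],"hand":-1},{"linear":[0,0.1,0],"dr":[0,0,0],"hand":-1},{"linear":[0,0.1,0],"dr":[0,0,0],"hand":0},{"linear":[0,0.1,0],"dr":[0,0,0],"hand":0},{"linear":[0,0.1,0],"dr":[0,0,0],"hand":0},{"linear":[0,0.06,0],"dr":[0,0,0],"hand":0},{"linear":[0,0.02,0],"dr":[0,0,0],"hand":0},{"linear":[0,0,0],"dr":[0,0,0],"hand":0},{"linear":[0,0,0],"dr":[0,0,0],"hand":0}]'; python3 r.py .4356 -.285 .12 0
```

```text
t: 30.45
eef_pos: [0.5455, 0.0418, 0.1433]
tool_rot: [-0.514, 0.517, -0.483, 0.486]
t: 31.28
eef_pos: [0.5503, 0.0425, 0.151]
tool_rot: [0.518, -0.513, 0.48, -0.489]
contact_force: [0.2, 0.2, -0.3]
gripper_width: 0.5
t 31.28 p [0.5503 0.0425 0.151 ] q [-0.022, 0.373, -0.212, 1.927, 0.112, 0.839, -0.232] w 0.5 f [ 0.2  0.2 -0.3]
(array([ 0.3197,  0.0306, -0.135 ]), array([-0.8,  3.5,  0.2]))
```

```bash
python3 -m crank '[{"linear":[0.32,0,-0.135],"dr":[0,3.5,0],"hand":0},{"linear":[0.32,0,-0.135],"dr":[0,3.5,0],"hand":0},{"linear":[0.32,0,-0.135],"dr":[0,3.5,0],"hand":0},{"linear":[0.32,0,-0.135],"dr":[0,3.5,0],"hand":0},{"linear":[0.32,0,-0.135],"dr":[0,3.5,0],"hand":0},{"linear":[0.32,0,-0.135],"dr":[0,3.5,0],"hand":0},{"linear":[0.32,0,-0.135],"dr":[0,3.5,0],"hand":0},{"linear":[0.32,0,-0.135],"dr":[0,3.5,0],"hand":0},{"linear":[0.32,0,-0.135],"dr":[0,3.5,0],"hand":0},{"linear":[0.32,0.03,-0.135],"dr":[0,3.5,0],"hand":0}]'|head -3
python3 -m crank '[{"linear":[0,0,0],"dr":[0,0,0],"hand":0},{"linear":[0,0,0],"dr":[0,0,0],"hand":0}]'|head -3
python3 - <<'E'
from bl import *
for c in("top","side"):
    for b in blobs(c,roi=(.3,.7,-.5,-.1),save="b2"+c): print(c,b)
    print(c,"drawer", [b for b in blobs(c,z=.035,roi=(.42,.66,-.12,.12),im=cv2.imread(f"pics/b2{c}.png"))])
E
python3 r.py .4356 -.285 .007 0
```

```text
t: 32.12
eef_pos: [0.4325, -0.2937, 0.1207]
tool_rot: [-0.498, 0.499, -0.496, 0.508]
t: 32.28
eef_pos: [0.4303, -0.2853, 0.1151]
tool_rot: [-0.499, 0.501, -0.499, 0.501]
top ([0.5454, -0.3451], 63, [364.1, 209.8])
top ([0.5315, -0.2767], 61, [341.0, 215.1])
top ([0.4347, -0.2847], 29, [345.9, 248.8])
top drawer [([0.5461, -0.0683], 65, [269.2, 211.0]), ([0.5396, 0.041], 71, [230.8, 214.1])]
side ([0.5326, -0.2791], 100, [308.7, 285.4])
side ([0.5458, -0.3478], 108, [332.1, 300.7])
side ([0.4367, -0.2859], 79, [283.7, 310.2])
side drawer []
t 32.38 p [ 0.432  -0.2852  0.1163] q [0.522, 0.369, -0.075, 2.032, 0.045, 0.738, 0.422] w 0.5 f [-0.6 -0.2 -0.6]
(array([-0.0008,  0.1093,  0.0033]), array([-0.1,  0.2,  0.3]))
```

```bash
python3 -m crank '[{"linear":[0,0.04,0.003],"dr":[0,0,0],"hand":0},{"linear":[0,0.08,0.003],"dr":[0,0,0],"hand":0},{"linear":[0,0.1,0.003],"dr":[0,0,0],"hand":0},{"linear":[0,0.108,0.003],"dr":[0,0,0],"hand":0},{"linear":[0,0.108,0.003],"dr":[0,0,0],"hand":0},{"linear":[0,0.108,0.003],"dr":[0,0,0],"hand":-1},{"linear":[0,0.108,0.003],"dr":[0,0,0],"hand":-1},{"linear":[0,0.108,0.003],"dr":[0,0,0],"hand":-1},{"linear":[0,0.108,0.003],"dr":[0,0,0],"hand":-1},{"linear":[0,0.108,0.003],"dr":[0,0,0],"hand":-1}]' 40
python3 -m crank '[{"linear":[0,-0.04,0],"dr":[0,0,0],"hand":-1},{"linear":[0,-0.08,0],"dr":[0,0,0],"hand":-1},{"linear":[0,-0.12,0],"dr":[0,0,0],"hand":-1},{"linear":[0,-0.15,0],"dr":[0,0,0],"hand":-1},{"linear":[0,-0.15,0],"dr":[0,0,0],"hand":-1},{"linear":[0,-0.15,0],"dr":[0,0,0],"hand":-1}]'; python3 r.py .555 0 .15 3.5; python3 -c "
from h import *
print(atz('side',(261,207),.035),atz('side',(257.5,226),.035))"
```

```text
t: 33.22
eef_pos: [0.4357, -0.2869, 0.0087]
tool_rot: [-0.5, 0.501, -0.497, 0.502]
contact_force: [0.5, 1.3, 8.6]
gripper_width: 0.303
t: 33.72
eef_pos: [0.4354, -0.2864, 0.1596]
tool_rot: [-0.5, 0.501, -0.496, 0.503]
contact_force: [-0.2, -0.2, -1.3]
gripper_width: 0.3
t 33.72 p [ 0.4354 -0.2864  0.1596] q [0.524, 0.31, -0.078, 1.994, 0.038, 0.83, 0.426] w 0.3 f [-0.2 -0.2 -1.3]
(array([-0.2864,  0.0081,  0.1198]), array([-0.3, -3.4,  0.5]))
[ 0.60448419 -0.0145558   0.035     ] [ 0.55031805 -0.06011239  0.035     ]
```

```bash
python3 -m crank '[{"linear":[-0.282,0.008,0.105],"dr":[0,-3.4,0],"hand":-1},{"linear":[-0.282,0.008,0.105],"dr":[0,-3.4,0],"hand":-1},{"linear":[-0.282,0.008,0.105],"dr":[0,-3.4,0],"hand":-1},{"linear":[-0.282,0.008,0.105],"dr":[0,-3.4,0],"hand":-1},{"linear":[-0.282,0.008,0.105],"dr":[0,-3.4,0],"hand":-1},{"linear":[-0.282,0.008,0.105],"dr":[0,-3.4,0],"hand":-1},{"linear":[-0.282,0.008,0.105],"dr":[0,-3.4,0],"hand":-1},{"linear":[-0.282,0.008,0.105],"dr":[0,-3.4,0],"hand":-1},{"linear":[-0.282,0.008,0.105],"dr":[0,-3.4,0],"hand":-1},{"linear":[-0.282,0.008,0.105],"dr":[0,-3.4,0],"hand":-1}]'|head -3
python3 -m crank '[{"linear":[0,0.04,0],"dr":[0,0,0],"hand":-1},{"linear":[0,0.08,0],"dr":[0,0,0],"hand":-1},{"linear":[0,0.095,0],"dr":[0,0,0],"hand":-1},{"linear":[0,0.095,0],"dr":[0,0,0],"hand":-0.2},{"linear":[0,0.095,0],"dr":[0,0,0],"hand":-0.2},{"linear":[0,0.095,0],"dr":[0,0,0],"hand":-0.2},{"linear":[0,0.06,0],"dr":[0,0,0],"hand":-0.2},{"linear":[0,0.02,0],"dr":[0,0,0],"hand":-0.2},{"linear":[0,0,0],"dr":[0,0,0],"hand":0},{"linear":[0,0,0],"dr":[0,0,0],"hand":0}]'; python3 r.py .532 -.2777 .13 0
```

```text
t: 34.55
eef_pos: [0.5377, -0.0035, 0.1464]
tool_rot: [-0.514, 0.517, -0.483, 0.485]
t: 35.38
eef_pos: [0.5428, -0.0037, 0.1546]
tool_rot: [0.517, -0.513, 0.48, -0.489]
contact_force: [0.6, -0.2, 0.6]
gripper_width: 0.5
t 35.38 p [ 0.5428 -0.0037  0.1546] q [0.06, 0.355, -0.209, 1.945, 0.106, 0.84, -0.147] w 0.5 f [ 0.6 -0.2  0.6]
(array([ 0.2728,  0.0257, -0.0275]), array([-0.7,  3.4,  0.3]))
```

```bash
python3 -m crank '[{"linear":[0.273,0,-0.0275],"dr":[0,3.4,0],"hand":0},{"linear":[0.273,0,-0.0275],"dr":[0,3.4,0],"hand":0},{"linear":[0.273,0,-0.0275],"dr":[0,3.4,0],"hand":0},{"linear":[0.273,0,-0.0275],"dr":[0,3.4,0],"hand":0},{"linear":[0.273,0,-0.0275],"dr":[0,3.4,0],"hand":0},{"linear":[0.273,0,-0.0275],"dr":[0,3.4,0],"hand":0},{"linear":[0.273,0,-0.0275],"dr":[0,3.4,0],"hand":0},{"linear":[0.273,0.026,-0.0275],"dr":[0,3.4,0],"hand":0},{"linear":[0.273,0.026,-0.0275],"dr":[0,3.4,0],"hand":0},{"linear":[0.273,0.026,-0.0275],"dr":[0,3.4,0],"hand":0}]'|head -3
python3 - <<'E'
from bl import *
for c in("top","side"):
    for b in blobs(c,roi=(.3,.7,-.5,-.1),save="b3"+c): print(c,b)
    print(c,"drawer", [b for b in blobs(c,z=.035,roi=(.42,.66,-.12,.12),im=cv2.imread(f"pics/b3{c}.png"))])
E
python3 r.py .532 -.2777 .007 0
```

```text
t: 36.22
eef_pos: [0.5269, -0.2775, 0.1229]
tool_rot: [-0.499, 0.501, -0.499, 0.501]
top ([0.5317, -0.2779], 37, [341.4, 215.1])
top drawer [([0.5437, -0.0687], 66, [269.4, 211.8]), ([0.537, 0.0406], 70, [230.9, 215.0]), ([0.5347, -0.0049], 71, [247.0, 215.5])]
side ([0.5335, -0.2777], 88, [308.6, 284.8])
side ([0.5455, -0.3479], 111, [332.1, 300.8])
side drawer []
t 36.32 p [ 0.5286 -0.2767  0.1242] q [0.457, 0.47, -0.105, 1.841, 0.069, 0.831, 0.319] w 0.502 f [-0.5  0.1 -0.1]
(array([0.0004, 0.1172, 0.0031]), array([-0.1,  0.2,  0.3]))
```

```bash
python3 -m crank '[{"linear":[0,0.04,0.003],"dr":[0,0,0],"hand":0},{"linear":[0,0.08,0.003],"dr":[0,0,0],"hand":0},{"linear":[0,0.105,0.003],"dr":[0,0,0],"hand":0},{"linear":[0,0.116,0.003],"dr":[0,0,0],"hand":0},{"linear":[0,0.116,0.003],"dr":[0,0,0],"hand":0},{"linear":[0,0.116,0.003],"dr":[0,0,0],"hand":-1},{"linear":[0,0.116,0.003],"dr":[0,0,0],"hand":-1},{"linear":[0,0.116,0.003],"dr":[0,0,0],"hand":-1},{"linear":[0,0.116,0.003],"dr":[0,0,0],"hand":-1},{"linear":[0,0.116,0.003],"dr":[0,0,0],"hand":-1}]' 40
python3 -m crank '[{"linear":[0,-0.04,0],"dr":[0,0,0],"hand":-1},{"linear":[0,-0.08,0],"dr":[0,0,0],"hand":-1},{"linear":[0,-0.12,0],"dr":[0,0,0],"hand":-1},{"linear":[0,-0.15,0],"dr":[0,0,0],"hand":-1},{"linear":[0,-0.15,0],"dr":[0,0,0],"hand":-1},{"linear":[0,-0.15,0],"dr":[0,0,0],"hand":-1}]'; python3 r.py .545 -.037 .15 3.5
```

```text
t: 37.15
eef_pos: [0.5324, -0.2789, 0.0089]
tool_rot: [-0.5, 0.501, -0.497, 0.502]
contact_force: [-1.1, 1.5, 7.9]
gripper_width: 0.302
t: 37.65
eef_pos: [0.5322, -0.2783, 0.1598]
tool_rot: [-0.5, 0.501, -0.496, 0.503]
contact_force: [-1.1, -0.0, -0.5]
gripper_width: 0.298
t 37.65 p [ 0.5322 -0.2783  0.1598] q [0.458, 0.43, -0.107, 1.808, 0.063, 0.898, 0.323] w 0.298 f [-1.1 -0.  -0.5]
(array([-0.2413,  0.0081,  0.013 ]), array([-0.3, -3.4,  0.4]))
```

```bash
python3 -m crank '[{"linear":[-0.313,0.008,0.048],"dr":[0,-3.4,0],"hand":-1},{"linear":[-0.313,0.008,0.048],"dr":[0,-3.4,0],"hand":-1},{"linear":[-0.313,0.008,0.048],"dr":[0,-3.4,0],"hand":-1},{"linear":[-0.313,0.008,0.048],"dr":[0,-3.4,0],"hand":-1},{"linear":[-0.313,0.008,0.048],"dr":[0,-3.4,0],"hand":-1},{"linear":[-0.313,0.008,0.048],"dr":[0,-3.4,0],"hand":-1},{"linear":[-0.313,0.008,0.048],"dr":[0,-3.4,0],"hand":-1},{"linear":[-0.313,0.008,0.048],"dr":[0,-3.4,0],"hand":-1},{"linear":[-0.313,0.008,0.048],"dr":[0,-3.4,0],"hand":-1},{"linear":[-0.313,0.008,0.048],"dr":[0,-3.4,0],"hand":-1}]'|head -3
python3 -m crank '[{"linear":[0,0.04,0],"dr":[0,0,0],"hand":-1},{"linear":[0,0.08,0],"dr":[0,0,0],"hand":-1},{"linear":[0,0.09,0],"dr":[0,0,0],"hand":-1},{"linear":[0,0.09,0],"dr":[0,0,0],"hand":-0.2},{"linear":[0,0.09,0],"dr":[0,0,0],"hand":-0.2},{"linear":[0,0.09,0],"dr":[0,0,0],"hand":-0.2},{"linear":[0,0.06,0],"dr":[0,0,0],"hand":-0.2},{"linear":[0,0.02,0],"dr":[0,0,0],"hand":-0.2},{"linear":[0,0,0],"dr":[0,0,0],"hand":0},{"linear":[0,0,0],"dr":[0,0,0],"hand":0}]'; python3 r.py .5458 -.3466 .13 0
```

```text
t: 38.48
eef_pos: [0.5773, 0.0374, 0.146]
tool_rot: [-0.514, 0.518, -0.483, 0.484]
t: 39.32
eef_pos: [0.583, 0.0359, 0.1553]
tool_rot: [0.517, -0.512, 0.48, -0.489]
contact_force: [1.2, -0.2, 0.3]
gripper_width: 0.498
t 39.32 p [0.583  0.0359 0.1553] q [-0.008, 0.415, -0.209, 1.849, 0.117, 0.876, -0.213] w 0.498 f [ 1.2 -0.2  0.3]
(array([ 0.3795,  0.0261, -0.0605]), array([-0.8,  3.4,  0.2]))
```

```bash
python3 -m crank '[{"linear":[0.38,0,-0.06],"dr":[0,3.4,0],"hand":0},{"linear":[0.38,0,-0.06],"dr":[0,3.4,0],"hand":0},{"linear":[0.38,0,-0.06],"dr":[0,3.4,0],"hand":0},{"linear":[0.38,0,-0.06],"dr":[0,3.4,0],"hand":0},{"linear":[0.38,0,-0.06],"dr":[0,3.4,0],"hand":0},{"linear":[0.38,0,-0.06],"dr":[0,3.4,0],"hand":0},{"linear":[0.38,0,-0.06],"dr":[0,3.4,0],"hand":0},{"linear":[0.38,0,-0.06],"dr":[0,3.4,0],"hand":0},{"linear":[0.38,0.026,-0.06],"dr":[0,3.4,0],"hand":0},{"linear":[0.38,0.026,-0.06],"dr":[0,3.4,0],"hand":0}]'|head -3
python3 -m crank '[{"linear":[0,0,0],"dr":[0,0,0],"hand":0},{"linear":[0,0,0],"dr":[0,0,0],"hand":0}]'|head -3
python3 - <<'E'
from bl import *
for c in("top","side"):
    for b in blobs(c,roi=(.3,.7,-.5,-.1),save="b4"+c): print(c,b)
    print(c,"drawer", [b for b in blobs(c,z=.035,roi=(.42,.66,-.12,.12),im=cv2.imread(f"pics/b4{c}.png"))])
E
python3 r.py .5458 -.347 .007 0
```

```text
t: 40.15
eef_pos: [0.5392, -0.3555, 0.1239]
tool_rot: [-0.496, 0.5, -0.499, 0.504]
t: 40.32
eef_pos: [0.5413, -0.3483, 0.1238]
tool_rot: [-0.499, 0.501, -0.499, 0.502]
top ([0.5448, -0.3469], 34, [364.7, 210.0])
top drawer [([0.5732, 0.0335], 68, [233.2, 202.3]), ([0.5437, -0.0687], 66, [269.4, 211.8]), ([0.537, 0.0406], 70, [230.9, 215.0]), ([0.5347, -0.0048], 73, [247.0, 215.5])]
side ([0.5469, -0.3478], 94, [332.4, 300.4])
side drawer []
t 40.42 p [ 0.5429 -0.3458  0.1244] q [0.54, 0.536, -0.097, 1.725, 0.068, 0.879, 0.417] w 0.504 f [0.1 0.  0.2]
(array([0.0007, 0.1174, 0.0026]), array([-0.2,  0.2,  0.2]))
```

Last loose one; drop it at about (0.575, -0.055).

```bash
python3 -m crank '[{"linear":[0.001,0.04,0.003],"dr":[0,0,0],"hand":0},{"linear":[0.001,0.08,0.003],"dr":[0,0,0],"hand":0},{"linear":[0.001,0.105,0.003],"dr":[0,0,0],"hand":0},{"linear":[0.001,0.116,0.003],"dr":[0,0,0],"hand":0},{"linear":[0.001,0.116,0.003],"dr":[0,0,0],"hand":0},{"linear":[0.001,0.116,0.003],"dr":[0,0,0],"hand":-1},{"linear":[0.001,0.116,0.003],"dr":[0,0,0],"hand":-1},{"linear":[0.001,0.116,0.003],"dr":[0,0,0],"hand":-1},{"linear":[0.001,0.116,0.003],"dr":[0,0,0],"hand":-1},{"linear":[0.001,0.116,0.003],"dr":[0,0,0],"hand":-1}]' 40
python3 -m crank '[{"linear":[0,-0.04,0],"dr":[0,0,0],"hand":-1},{"linear":[0,-0.08,0],"dr":[0,0,0],"hand":-1},{"linear":[0,-0.12,0],"dr":[0,0,0],"hand":-1},{"linear":[0,-0.15,0],"dr":[0,0,0],"hand":-1},{"linear":[0,-0.15,0],"dr":[0,0,0],"hand":-1},{"linear":[0,-0.15,0],"dr":[0,0,0],"hand":-1}]'; python3 r.py .575 -.045 .15 3.5
```

```text
t: 41.25
eef_pos: [0.546, -0.3498, 0.0093]
tool_rot: [-0.5, 0.501, -0.497, 0.502]
contact_force: [0.5, 0.3, 6.8]
gripper_width: 0.298
t: 41.75
eef_pos: [0.5459, -0.3493, 0.1604]
tool_rot: [-0.5, 0.501, -0.496, 0.503]
contact_force: [-0.3, 0.2, -1.8]
gripper_width: 0.306
t 41.75 p [ 0.5459 -0.3493  0.1604] q [0.542, 0.5, -0.097, 1.691, 0.063, 0.945, 0.421] w 0.306 f [-0.3  0.2 -1.8]
(array([-0.3044,  0.0082,  0.0294]), array([-0.3, -3.4,  0.4]))
```

```bash
python3 -m crank '[{"linear":[-0.304,0.008,0.03],"dr":[0,-3.4,0],"hand":-1},{"linear":[-0.304,0.008,0.03],"dr":[0,-3.4,0],"hand":-1},{"linear":[-0.304,0.008,0.03],"dr":[0,-3.4,0],"hand":-1},{"linear":[-0.304,0.008,0.03],"dr":[0,-3.4,0],"hand":-1},{"linear":[-0.304,0.008,0.03],"dr":[0,-3.4,0],"hand":-1},{"linear":[-0.304,0.008,0.03],"dr":[0,-3.4,0],"hand":-1},{"linear":[-0.304,0.008,0.03],"dr":[0,-3.4,0],"hand":-1},{"linear":[-0.304,0.008,0.03],"dr":[0,-3.4,0],"hand":-1},{"linear":[-0.304,0.008,0.03],"dr":[0,-3.4,0],"hand":-1},{"linear":[-0.304,0.008,0.03],"dr":[0,-3.4,0],"hand":-1}]'|head -3
python3 -m crank '[{"linear":[0,0.04,0],"dr":[0,0,0],"hand":-1},{"linear":[0,0.08,0],"dr":[0,0,0],"hand":-1},{"linear":[0,0.09,0],"dr":[0,0,0],"hand":-1},{"linear":[0,0.09,0],"dr":[0,0,0],"hand":-0.2},{"linear":[0,0.09,0],"dr":[0,0,0],"hand":-0.2},{"linear":[0,0.09,0],"dr":[0,0,0],"hand":-0.2},{"linear":[0,0.06,0],"dr":[0,0,0],"hand":-0.2},{"linear":[0,0.02,0],"dr":[0,0,0],"hand":-0.2},{"linear":[0,-0.05,0],"dr":[0,0,0],"hand":-0.2},{"linear":[0,-0.05,0],"dr":[0,0,0],"hand":-0.2}]'; python3 r.py .35 -.4 .25 -20
```

```text
t: 42.58
eef_pos: [0.5733, -0.0436, 0.1467]
tool_rot: [-0.514, 0.517, -0.483, 0.485]
t: 43.42
eef_pos: [0.5762, -0.0443, 0.2043]
tool_rot: [0.516, -0.514, 0.481, -0.488]
contact_force: [2.0, -1.2, 0.2]
gripper_width: 0.399
t 43.42 p [ 0.5762 -0.0443  0.2043] q [0.123, 0.35, -0.197, 1.817, 0.088, 0.974, -0.051] w 0.399 f [ 2.  -1.2  0.2]
(array([ 0.3416, -0.0459, -0.2469]), array([-0.5, 23.5,  0.2]))
```

Move aside to the right for a clear look at the jug, drawer and handle.

```bash
python3 -m crank '[{"linear":[0.342,-0.046,-0.2],"dr":[0,23,0],"hand":-0.4},{"linear":[0.342,-0.046,-0.2],"dr":[0,23,0],"hand":-0.4},{"linear":[0.342,-0.046,-0.2],"dr":[0,23,0],"hand":-0.4},{"linear":[0.342,-0.046,-0.2],"dr":[0,23,0],"hand":-0.4},{"linear":[0.342,-0.046,-0.2],"dr":[0,23,0],"hand":-0.4},{"linear":[0.342,-0.046,-0.2],"dr":[0,23,0],"hand":-0.4},{"linear":[0.342,-0.046,-0.2],"dr":[0,23,0],"hand":-0.4},{"linear":[0.342,-0.046,-0.2],"dr":[0,23,0],"hand":-0.4},{"linear":[0.342,-0.046,-0.2],"dr":[0,23,0],"hand":-0.4},{"linear":[0.342,-0.046,-0.2],"dr":[0,23,0],"hand":-0.4}]'|head -3
python3 - <<'E'
from bl import *
a=snap("top","t15")
print("drawer",blobs("top",z=.035,roi=(.42,.68,-.12,.12),im=a))
print("handle",[(x["xy"],x["score"],atz("top",x["xy"],.067)) for x in bot.place_of("top","unit_drawer0_handle")])
b=snap("side","s15")
for n in("jug_spout","jug_mid","jug_grip"):
    bot.read_camera("top") if n=="x" else 0
    r=[[(np.round(x["xy"],1).tolist(),round(x["score"],2)) for x in bot.place_of(c,n)][:2] for c in("top","side")];print(n,r,tri(r[0][0][0],r[1][0][0]) if r[0] and r[1] else "")
A=cv2.resize(a[130:270,110:290],(450,350),interpolation=cv2.INTER_CUBIC);B=cv2.resize(b[125:265,150:290],(350,350),interpolation=cv2.INTER_CUBIC)
cv2.imwrite("pics/15.png",np.hstack([A,B]))
E
```

```text
t: 44.25
eef_pos: [0.3924, -0.4028, 0.249]
tool_rot: [-0.406, 0.407, -0.575, 0.582]
drawer [([0.5736, 0.0335], 66, [233.2, 202.2]), ([0.5694, -0.0432], 67, [260.2, 203.0]), ([0.5435, -0.0688], 65, [269.4, 211.9]), ([0.537, 0.0406], 70, [230.9, 215.0]), ([0.5347, -0.0049], 71, [247.0, 215.5])]
handle [([251.5, 248.2], 0.63, array([ 0.44142055, -0.0154112 ,  0.067     ]))]
jug_spout [[([105.5, 218.9], 0.62), ([260.3, 169.3], 0.31)], []] 
jug_mid [[([132.4, 212.2], 0.85), ([154.4, 151.1], 0.31)], [([186.0, 154.2], 0.56), ([257.0, 230.3], 0.21)]] (array([0.55656556, 0.31443656, 0.04392146]), np.float64(0.015843286351167517))
jug_grip [[([161.8, 200.0], 0.81), ([257.5, 204.5], 0.62)], [([205.3, 158.7], 0.59)]] (array([0.58114708, 0.22851418, 0.06994215]), np.float64(0.005621311376780422))
```

View pics/15.png

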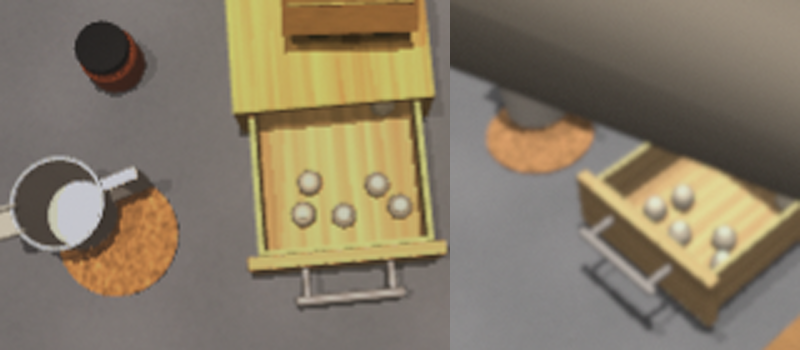

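```bash
python3 - <<'E'
from plan import *
rim=atz("top",(132.8,211.2),.102);he=atz("top",(163.8,199.8),.102);sp_=atz("top",(105.5,219.5),.106);fl=atz("top",(110+77/2.5,130+215/2.5),.009)
print("rim",rim,"hend",he,"spout",sp_,"floor",fl)
d=rim-he;print("yaw",np.degrees(np.arctan2(d[1],d[0])),np.hypot(d[0],d[1]), "yaw s-h",np.degrees(np.arctan2((sp_-he)[1],(sp_-he)[0])))
r=bot.place_of("top","cork");print([(x["score"],atz("top",x["xy"],0)) for x in r])
y=np.degrees(np.arctan2((sp_-he)[1],(sp_-he)[0]));xj=np.array([np.cos(np.radians(y)),np.sin(np.radians(y))])
g=he[:2]+.012*xj;print("grip",g)
q=np.array(bot.get_obs()["q"])
X,RR=juggrip(sp((*g,.18),y,0),y,0,10);q,e=ik(X,RR,q);print(e,q);print(rel(X,RR),X)
E
```

```text
rim [0.5449 0.3002 0.102 ] hend [0.574  0.2174 0.102 ] spout [0.5236 0.3716 0.106 ] floor [0.5427 0.3041 0.009 ]
yaw 109.36130309332512 0.08777289189415063 yaw s-h 108.09673669419794
[(0.93, array([0.5266, 0.2559, 0.    ]))]
grip [0.5703 0.2288]
0.00012140002918530714 [-0.1781  0.4806 -0.2984  1.7628 -0.0483  0.9132 -0.0877]
(array([-0.6505,  0.0816, -0.0455]), array([ -3.4, -37.4,   9.9])) [0.5693 0.2319 0.1613]
```

```bash
python3 -m crank '[{"linear":[-0.38,0,-0.03],"dr":[0,-22,0],"hand":-0.1},{"linear":[-0.38,0,-0.03],"dr":[0,-22,0],"hand":-0.1},{"linear":[-0.38,0,-0.03],"dr":[0,-22,0],"hand":-0.1},{"linear":[-0.38,0,-0.03],"dr":[0,-22,0],"hand":-0.1},{"linear":[-0.38,0,-0.03],"dr":[0,-22,0],"hand":-0.1},{"linear":[-0.38,0,-0.03],"dr":[0,-22,0],"hand":-0.1},{"linear":[-0.38,0,-0.03],"dr":[0,-22,0],"hand":-0.1},{"linear":[-0.38,0,-0.03],"dr":[0,-22,0],"hand":-0.1},{"linear":[-0.38,0,-0.03],"dr":[0,-22,0],"hand":-0.1},{"linear":[-0.38,0,-0.03],"dr":[0,-22,0],"hand":-0.1}]'|head -3
python3 -m crank '[{"linear":[0,0,0],"dr":[0,0,0],"hand":-0.1},{"linear":[0,0,0],"dr":[0,0,0],"hand":-0.1}]'|head -3
python3 r.py .5693 .2319 .19 108 10
```

```text
t: 45.58
eef_pos: [0.4953, -0.0203, 0.2442]
tool_rot: [0.514, -0.513, 0.485, -0.487]
t: 45.75
eef_pos: [0.4937, -0.0294, 0.2436]
tool_rot: [-0.51, 0.512, -0.487, 0.49]
t 45.75 p [ 0.4937 -0.0294  0.2436] q [0.155, 0.18, -0.253, 1.949, 0.059, 1.018, -0.081] w 0.449 f [ 0.3 -1.4  1. ]
(array([-0.2579,  0.0522,  0.0872]), array([ -1.3, -15.4,  10.3]))
```

```bash
python3 -m crank '[{"linear":[-0.258,0.02,0.087],"dr":[-1.3,-15.4,10.3],"hand":-0.1},{"linear":[-0.258,0.02,0.087],"dr":[-1.3,-15.4,10.3],"hand":-0.1},{"linear":[-0.258,0.02,0.087],"dr":[-1.3,-15.4,10.3],"hand":-0.1},{"linear":[-0.258,0.02,0.087],"dr":[-1.3,-15.4,10.3],"hand":-0.1},{"linear":[-0.258,0.02,0.087],"dr":[-1.3,-15.4,10.3],"hand":-0.1},{"linear":[-0.258,0.02,0.087],"dr":[-1.3,-15.4,10.3],"hand":-0.1},{"linear":[-0.258,0.052,0.087],"dr":[-1.3,-15.4,10.3],"hand":-0.1},{"linear":[-0.258,0.052,0.087],"dr":[-1.3,-15.4,10.3],"hand":-0.1},{"linear":[-0.258,0.052,0.087],"dr":[-1.3,-15.4,10.3],"hand":-0.1}]'|head -3
python3 -m crank '[{"linear":[0,0,0],"dr":[0,0,0],"hand":-0.1},{"linear":[0,0,0],"dr":[0,0,0],"hand":-0.1}]'|head -3
python3 - <<'E'
from h import *
snap("top","t16");snap("side","s16")
for n in("jug_grip","jug_mid","jug_spout"):
    r=[[(np.round(x["xy"],1).tolist(),round(x["score"],2)) for x in bot.place_of(c,n)][:2] for c in("top","side")];print(n,r,tri(r[0][0][0],r[1][0][0]) if r[0] and r[1] else "")
E
python3 r.py .571 .2305 .06 108 10
```

```text
t: 46.5
eef_pos: [0.5688, 0.2305, 0.1881]
tool_rot: [0.605, -0.534, 0.465, -0.364]
t: 46.67
eef_pos: [0.5709, 0.2292, 0.1914]
tool_rot: [0.606, -0.532, 0.465, -0.366]
jug_grip [[], [([355.9, 230.5], 0.58)]] 
jug_mid [[([134.7, 214.9], 0.6), ([334.7, 147.2], 0.5)], [([182.0, 154.3], 0.64)]] (array([0.54295197, 0.30615419, 0.05783133]), np.float64(0.006185609196893483))
jug_spout [[([105.9, 219.1], 0.6)], [([163.8, 138.8], 0.97), ([259.4, 206.4], 0.64)]] (array([0.52705988, 0.37741087, 0.08695099]), np.float64(0.000485440799285392))
t 47.07 p [0.5699 0.2317 0.1909] q [-0.105, 0.45, -0.384, 1.734, -0.012, 0.961, -0.132] w 0.451 f [ 0.3 -0.3  0.1]
(array([0.0243, 0.1286, 0.0005]), array([-0.1, -0.1, -0.1]))
```

```bash
python3 -m crank '[{"linear":[0.006,0.035,0],"dr":[0,0,0],"hand":-0.1},{"linear":[0.012,0.07,0],"dr":[0,0,0],"hand":-0.1},{"linear":[0.017,0.1,0],"dr":[0,0,0],"hand":-0.1},{"linear":[0.0225,0.129,0],"dr":[0,0,0],"hand":-0.1},{"linear":[0.0225,0.129,0],"dr":[0,0,0],"hand":-0.1},{"linear":[0.0225,0.129,0],"dr":[0,0,0],"hand":-1},{"linear":[0.0225,0.129,0],"dr":[0,0,0],"hand":-1},{"linear":[0.0225,0.129,0],"dr":[0,0,0],"hand":-1},{"linear":[0.0225,0.129,0],"dr":[0,0,0],"hand":-1},{"linear":[0.0225,0.129,0],"dr":[0,0,0],"hand":-1}]' 60; python3 r.py; python3 - <<'E'
from h import *
p,R,_=pose();print("up",R.inv().apply([0,0,.03]),"shift",R.inv().apply([-.0265,-.048,0]))
E
```

```text
t: 47.9
eef_pos: [0.5709, 0.2326, 0.0613]
tool_rot: [0.607, -0.532, 0.464, -0.365]
contact_force: [0.4, -0.9, 1.8]
gripper_width: 0.158
t 47.9 p [0.5709 0.2326 0.0613] q [-0.132, 0.611, -0.355, 1.818, 0.041, 0.719, -0.142] w 0.158 f [ 0.4 -0.9  1.8]
up [-0.00523708 -0.02953909  0.00012258] shift [ 0.03693169 -0.00671358 -0.03996534]
```

```bash
python3 -m crank '[{"linear":[-0.0025,-0.015,0],"dr":[0,0,0],"hand":-1},{"linear":[-0.005,-0.0295,0],"dr":[0,0,0],"hand":-1},{"linear":[0.008,-0.032,-0.013],"dr":[0,0,0],"hand":-1},{"linear":[0.02,-0.034,-0.027],"dr":[0,0,0],"hand":-1},{"linear":[0.032,-0.036,-0.04],"dr":[0,0,0],"hand":-1},{"linear":[0.032,-0.036,-0.04],"dr":[0,0,0],"hand":-1},{"linear":[0.0335,-0.026,-0.04],"dr":[0,0,0],"hand":-1},{"linear":[0.035,-0.018,-0.04],"dr":[0,0,0],"hand":-1},{"linear":[0.036,-0.012,-0.04],"dr":[0,0,0],"hand":-1},{"linear":[0.036,-0.012,-0.04],"dr":[0,0,0],"hand":-1}]'
for i in 1 2; do python3 -m crank '[{"linear":[0,0.002,0],"dr":[0,0,0],"hand":-1},{"linear":[0,0.003,0],"dr":[0,0,0],"hand":-1},{"linear":[0,0.003,0],"dr":[0,0,0],"hand":-1}]' | grep -E "eef|contact"; done
```

```text
t: 48.73
eef_pos: [0.5422, 0.1849, 0.0632]
tool_rot: [0.606, -0.534, 0.465, -0.363]
contact_force: [-0.5, -0.6, -2.4]
gripper_width: 0.157
eef_pos: [0.5431, 0.1853, 0.062]
contact_force: [0.1, 0.1, -0.9]
eef_pos: [0.5436, 0.1852, 0.0611]
contact_force: [-4.4, -4.1, 13.5]
```

Contact with the mat; release and rise.

```bash
python3 -m crank '[{"linear":[0,-0.002,0],"dr":[0,0,0],"hand":-1},{"linear":[0,-0.002,0],"dr":[0,0,0],"hand":-0.8},{"linear":[0,-0.002,0],"dr":[0,0,0],"hand":-0.6},{"linear":[0,-0.002,0],"dr":[0,0,0],"hand":-0.3},{"linear":[0,-0.002,0],"dr":[0,0,0],"hand":-0.3},{"linear":[-0.006,-0.034,0],"dr":[0,0,0],"hand":-0.3},{"linear":[-0.013,-0.072,0],"dr":[0,0,0],"hand":-0.3},{"linear":[-0.02,-0.112,0],"dr":[0,0,0],"hand":-0.3},{"linear":[-0.028,-0.16,0],"dr":[0,0,0],"hand":-0.4},{"linear":[-0.028,-0.16,0],"dr":[0,0,0],"hand":-0.4}]'|head -3
python3 r.py .444 -.0135 .18 3.5
```

```text
t: 50.07
eef_pos: [0.5463, 0.1866, 0.2291]
tool_rot: [0.61, -0.53, 0.462, -0.367]
t 50.07 p [0.5463 0.1866 0.2291] q [-0.015, 0.351, -0.406, 1.785, -0.044, 1.005, -0.06] w 0.297 f [1.  0.3 0.9]
(array([ 0.1648,  0.0186, -0.1595]), array([  0.6,  14.4, -10.1]))
```

```bash
python3 -m crank '[{"linear":[0.165,0.0186,-0.16],"dr":[0.6,14.4,-10.1],"hand":-0.4},{"linear":[0.165,0.0186,-0.16],"dr":[0.6,14.4,-10.1],"hand":-0.4},{"linear":[0.165,0.0186,-0.16],"dr":[0.6,14.4,-10.1],"hand":-0.4},{"linear":[0.165,0.0186,-0.16],"dr":[0.6,14.4,-10.1],"hand":-0.4},{"linear":[0.165,0.0186,-0.16],"dr":[0.6,14.4,-10.1],"hand":-0.4},{"linear":[0.165,0.0186,-0.16],"dr":[0.6,14.4,-10.1],"hand":-0.4},{"linear":[0.165,0.0186,-0.16],"dr":[0.6,14.4,-10.1],"hand":-0.4},{"linear":[0.165,0.0186,-0.16],"dr":[0.6,14.4,-10.1],"hand":-0.4},{"linear":[0.165,0.0186,-0.16],"dr":[0.6,14.4,-10.1],"hand":-0.4}]'|head -3
python3 -m crank '[{"linear":[0,0,0],"dr":[0,0,0],"hand":-0.4},{"linear":[0,0,0],"dr":[0,0,0],"hand":-0.4}]'|head -3
python3 - <<'E'
from h import *
b=snap("side","s17");a=snap("top","t17")
for c in("side","top"): print([(np.round(x["xy"],1),round(x["score"],2),atz(c,x["xy"],.067).round(3)) for x in bot.place_of(c,"unit_drawer0_handle")])
for n in("jug_mid","jug_spout"):
    r=[[(np.round(x["xy"],1).tolist(),round(x["score"],2)) for x in bot.place_of(c,n)][:2] for c in("top","side")];print(n,r,tri(r[0][0][0],r[1][0][0]) if r[0] and r[1] else "")
E
python3 r.py .443 -.012 .05 3.7
```

```text
t: 50.82
eef_pos: [0.4404, -0.015, 0.1746]
tool_rot: [-0.513, 0.518, -0.486, 0.483]
t: 50.98
eef_pos: [0.4405, -0.0145, 0.1745]
tool_rot: [-0.513, 0.519, -0.485, 0.482]
[(array([212.9, 229. ]), 0.63, array([ 0.436, -0.007,  0.067])), (array([229.8, 208.2]), 0.49, array([0.516, 0.02 , 0.067]))]
[]
jug_mid [[([152.7, 226.3], 0.58)], [([187.1, 166.4], 0.88)]] (array([0.51611646, 0.25056482, 0.06027575]), np.float64(0.020781718643307946))
jug_spout [[([121.5, 225.9], 0.58)], [([166.7, 148.2], 0.96)]] (array([0.50892654, 0.33396844, 0.08547666]), np.float64(0.00281489061859335))
t 51.38 p [ 0.4397 -0.0157  0.1743] q [0.117, 0.182, -0.249, 2.132, 0.062, 0.845, -0.108] w 0.302 f [-0.7 -0.4  0.4]
(array([-0.0038,  0.1242,  0.0048]), array([ 0.6, -0.2,  0.2]))
```

```bash
python3 -m crank '[{"linear":[-0.004,0.03,0.003],"dr":[0.6,0,0],"hand":-0.4},{"linear":[-0.004,0.06,0.003],"dr":[0.6,0,0],"hand":-0.4},{"linear":[-0.004,0.08,0.003],"dr":[0.6,0,0],"hand":-0.4},{"linear":[-0.004,0.095,0.003],"dr":[0.6,0,0],"hand":-0.4},{"linear":[-0.004,0.11,0.003],"dr":[0.6,0,0],"hand":-0.4},{"linear":[-0.004,0.123,0.003],"dr":[0.6,0,0],"hand":-0.4},{"linear":[-0.004,0.123,0.003],"dr":[0.6,0,0],"hand":-0.4}]'
python3 -m crank '[{"linear":[0,0,0],"dr":[0,0,0],"hand":-1},{"linear":[0,0,0],"dr":[0,0,0],"hand":-1},{"linear":[0,0,0],"dr":[0,0,0],"hand":-1},{"linear":[0,0,0],"dr":[0,0,0],"hand":-1},{"linear":[0,0,0],"dr":[0,0,0],"hand":-1}]' 40
```

```text
t: 51.97
eef_pos: [0.4417, -0.012, 0.0502]
tool_rot: [-0.515, 0.516, -0.484, 0.485]
contact_force: [-0.3, -0.7, 0.8]
gripper_width: 0.298
t: 52.38
eef_pos: [0.441, -0.012, 0.0512]
tool_rot: [-0.515, 0.516, -0.484, 0.485]
contact_force: [0.7, 0.7, -6.9]
gripper_width: 0.111
```

Gripped the bar; push slowly home (0.148 m).

```bash
python3 -m crank '[{"linear":[0,0,0.01],"dr":[0,0,0],"hand":-1},{"linear":[0,0,0.022],"dr":[0,0,0],"hand":-1},{"linear":[0,0,0.036],"dr":[0,0,0],"hand":-1},{"linear":[0,0,0.05],"dr":[0,0,0],"hand":-1},{"linear":[0,0,0.064],"dr":[0,0,0],"hand":-1},{"linear":[0,0,0.078],"dr":[0,0,0],"hand":-1},{"linear":[0,0,0.092],"dr":[0,0,0],"hand":-1},{"linear":[0,0,0.106],"dr":[0,0,0],"hand":-1},{"linear":[0,0,0.118],"dr":[0,0,0],"hand":-1},{"linear":[0,0,0.126],"dr":[0,0,0],"hand":-1}]'
python3 -m crank '[{"linear":[0,0,0.008],"dr":[0,0,0],"hand":-1},{"linear":[0,0,0.015],"dr":[0,0,0],"hand":-1},{"linear":[0,0,0.02],"dr":[0,0,0],"hand":-1},{"linear":[0,0,0.022],"dr":[0,0,0],"hand":-1},{"linear":[0,0,0.022],"dr":[0,0,0],"hand":-1}]'
```

```text
t: 53.22
eef_pos: [0.568, -0.0034, 0.0512]
tool_rot: [-0.515, 0.516, -0.484, 0.485]
contact_force: [-1.0, 1.9, -0.8]
gripper_width: 0.11
t: 53.63
eef_pos: [0.5894, -0.002, 0.0512]
tool_rot: [-0.515, 0.515, -0.483, 0.485]
contact_force: [0.7, 3.8, -3.8]
gripper_width: 0.107
```

```bash
for i in 1 2; do python3 -m crank '[{"linear":[0,0,0.002],"dr":[0,0,0],"hand":-1},{"linear":[0,0,0.002],"dr":[0,0,0],"hand":-1},{"linear":[0,0,0.002],"dr":[0,0,0],"hand":-1}]' | grep -E "eef|contact"; done
```

```text
eef_pos: [0.5907, -0.0019, 0.0512]
contact_force: [0.2, 5.3, -4.5]
eef_pos: [0.5925, -0.0018, 0.0512]
contact_force: [-0.9, 5.7, -3.3]
```

```bash
for i in 1 2 3; do python3 -m crank '[{"linear":[0,0,0.0015],"dr":[0,0,0],"hand":-1},{"linear":[0,0,0.0015],"dr":[0,0,0],"hand":-1},{"linear":[0,0,0.0015],"dr":[0,0,0],"hand":-1}]' | grep -E "eef|contact"; done
```

```text
eef_pos: [0.5939, -0.0017, 0.0512]
contact_force: [-1.8, 5.6, -4.0]
eef_pos: [0.5954, -0.0016, 0.0512]
contact_force: [-1.4, 4.3, -3.4]
eef_pos: [0.5959, -0.0016, 0.0512]
contact_force: [-3.3, 4.5, -0.4]
```

```bash
for i in 1 2; do python3 -m crank '[{"linear":[0,0,0.0015],"dr":[0,0,0],"hand":-1},{"linear":[0,0,0.0015],"dr":[0,0,0],"hand":-1},{"linear":[0,0,0.0015],"dr":[0,0,0],"hand":-1}]' | grep -E "eef|contact"; done
```

```text
eef_pos: [0.5959, -0.0016, 0.0511]
contact_force: [-8.0, 4.6, 4.2]
eef_pos: [0.5959, -0.0016, 0.0511]
contact_force: [-12.0, 6.1, 8.9]
```

```bash
python3 -m crank '[{"linear":[0,0,-0.002],"dr":[0,0,0],"hand":-1},{"linear":[0,0,-0.002],"dr":[0,0,0],"hand":-0.7},{"linear":[0,0,-0.003],"dr":[0,0,0],"hand":-0.45},{"linear":[0,0,-0.003],"dr":[0,0,0],"hand":-0.45},{"linear":[0,0,-0.003],"dr":[0,0,0],"hand":-0.45},{"linear":[0,-0.03,-0.003],"dr":[0,0,0],"hand":-0.45},{"linear":[0,-0.07,-0.003],"dr":[0,0,0],"hand":-0.45},{"linear":[0,-0.11,-0.003],"dr":[0,0,0],"hand":-0.45},{"linear":[0,-0.15,-0.003],"dr":[0,0,0],"hand":-0.45},{"linear":[0,-0.18,-0.003],"dr":[0,0,0],"hand":-0.45}]'
python3 -m crank '[{"linear":[0.34,-0.02,-0.2],"dr":[0,23,0],"hand":-0.4},{"linear":[0.34,-0.02,-0.2],"dr":[0,23,0],"hand":-0.4},{"linear":[0.34,-0.02,-0.2],"dr":[0,23,0],"hand":-0.4},{"linear":[0.34,-0.02,-0.2],"dr":[0,23,0],"hand":-0.4},{"linear":[0.34,-0.02,-0.2],"dr":[0,23,0],"hand":-0.4},{"linear":[0.34,-0.02,-0.2],"dr":[0,23,0],"hand":-0.4},{"linear":[0.34,-0.02,-0.2],"dr":[0,23,0],"hand":-0.4},{"linear":[0.34,-0.02,-0.2],"dr":[0,23,0],"hand":-0.4},{"linear":[0.34,-0.02,-0.2],"dr":[0,23,0],"hand":-0.4},{"linear":[0.34,-0.02,-0.2],"dr":[0,23,0],"hand":-0.4}]'|head -3
python3 - <<'E'
from bl import *
a=snap("top","t18")
print("handle",[(x["xy"],x["score"],atz("top",x["xy"],.067)) for x in bot.place_of("top","unit_drawer0_handle")])
print("loose?",blobs("top",roi=(.3,.6,-.5,.5),im=a))
b=snap("side","s18")
for n in("jug_mid","jug_spout"):
    r=[[(np.round(x["xy"],1).tolist(),round(x["score"],2)) for x in bot.place_of(c,n)][:2] for c in("top","side")];print(n,r,tri(r[0][0][0],r[1][0][0]) if r[0] and r[1] else "")
cv2.imwrite("pics/18.png",np.hstack([cv2.resize(a[80:280,100:300],(400,400),interpolation=cv2.INTER_CUBIC),cv2.resize(b[110:260,150:300],(400,400),interpolation=cv2.INTER_CUBIC)]))
E
```

```text
t: 56.22
eef_pos: [0.5986, -0.0025, 0.2354]
tool_rot: [0.515, -0.515, 0.483, -0.487]
contact_force: [1.4, 0.4, 0.0]
gripper_width: 0.271
t: 57.05
eef_pos: [0.4148, -0.3596, 0.2531]
tool_rot: [-0.405, 0.407, -0.577, 0.581]
handle [([243.4, 190.0], 0.96, array([0.60241168, 0.00346102, 0.067     ])), ([155.4, 222.8], 0.55, array([0.51612831, 0.24714231, 0.067     ])), ([183.4, 215.0], 0.19, array([0.53605763, 0.17014358, 0.067     ]))]
loose? []
jug_mid [[([152.2, 223.3], 0.79)], [([188.7, 164.3], 0.77)]] (array([0.52375668, 0.25141052, 0.06400035]), np.float64(0.02003575955785156))
jug_spout [[([124.1, 228.0], 0.92)], [([167.9, 148.5], 0.68)]] (array([0.50456236, 0.32258407, 0.0941265 ]), np.float64(0.008000272333513483))
```

View pics/18.png

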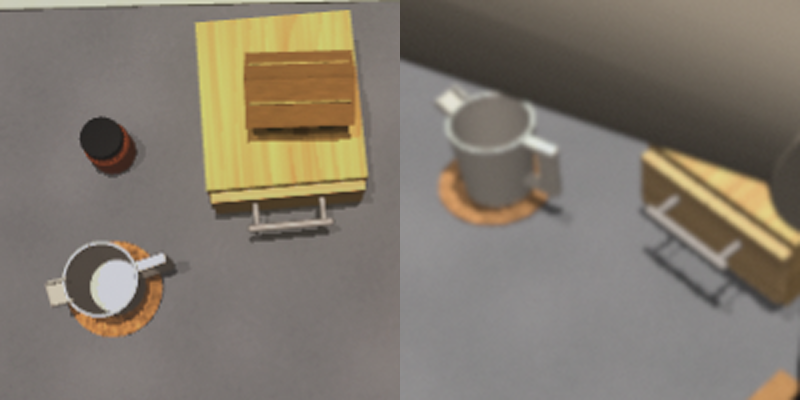

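The drawer is flush against the unit, with its handle bar at top crop ~(290,228). The jug stands upright and empty on its mat (~(105,280)), and nothing is left loose. Handing in.

```bash
python3 -m crank '[{"linear":[0,0,0],"dr":[0,0,0],"hand":-0.4},{"linear":[0,0,0],"dr":[0,0,0],"hand":-0.4},{"linear":[0,0,0],"dr":[0,0,0],"hand":-0.4}]'; python3 -c "
from station import bot
print(bot.hand_in())"
```

```text
t: 57.65
eef_pos: [0.4191, -0.3529, 0.2522]
tool_rot: [-0.408, 0.409, -0.576, 0.578]
contact_force: [-0.1, 0.4, -0.1]
gripper_width: 0.299
the job is handed in; nothing more can be done
None
```

The job is handed in with all six boulders in the drawer, but the run may have failed on the first tipping of the jug; no verdict was reported.

**What I did:** I pulled the drawer about 0.167 m open, turned the jug and poured its two boulders in over the spout. I then put the four loose boulders in one by one. After I first set the jug down it was found about 5 cm off the middle of its mat, so I moved it back. Last, I pushed the drawer in to a hard stop.

**Last checks:**
- **Boulders:** just before closing, five boulders were plain in the drawer and a sixth showed at the unit's edge. None were left loose, and the jug was empty.
- **Drawer:** it closed to a firm stop with its front flush. The handle ended about 7–10 mm further in than at the start, so the drawer seems to have begun slightly open.
- **Jug:** it stands upright about 1 cm from the mat's centre by the camera estimates. The two cameras' readings of its middle disagreed by about 2 cm, but the picture agrees with the estimate.
- **Bystanders:** the cottage and paint jar looked unmoved in the last picture. The glue bottle was not checked at the end, but I never worked near it.

**What went wrong:** an error in my planning code put the jug too low and too far left on that first tip, and its lip caught the drawer's left rim. The lip looked to be inside the drawer, but the arm's position put the spout 0.134 m to the side, against a limit of 0.12 m. That figure assumes the jug had not slipped in the grip, and it had. The knock also pushed the drawer in by about 2 cm. I corrected the code, raised the jug and poured well inside the limits.

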